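Unload the leaf drill jig

TASK

Unload the drill jig: swing its hinged leaf open by the bow handle, over past upright, and lower it gently onto its rubber rests without letting it fall. Then push the wooden wedge, thin end first, between the sprung bolt's guide and thumb plate so that it holds the bolt drawn back clear of the casting, and leave it there. Then lift the casting out and lay it flat, same way up, beside the finished one in the bin without dropping it, leaving everything else where it is.

Things in the scene. Friction and masses are not known exactly. Their poses are not given: they have to be found in the camera images.
- jig: Steel leaf drill jig, fixed. Origin: underside of its base plate; x along the jig from casting to sprung bolt, y towards the hinge, z up. Base x -125..125, y -75..150 mm, deck top at z 16. Bolt guide block x 43..66, y -16..16, to z 67; spring bracket x 110..118, y -15..15, to z 56; hinge pedestals (y 70..90) to z 82; two rest posts at x -60 and 60, y 118..144, to z 130.
- nest (a point): Where the casting's origin sits in the jig, at jig (-30, 0, 24) mm, casting along jig x, on pads; axes as the jig's. Locators stand close (1.5 to 2 mm) round it: a fork at its -x end to jig z 60, and at its sides near both ends to z 40; from jig x -71 to 11 both sides are free for fingers down to the deck. It comes out straight up.
- leaf (a joint): Leaf: aluminium skeleton plate 230 x 140 x 8 mm with two drill bushes and a bow handle, about 0.55 kg. rad: 0 = closed, level over casting and bolt, covering both; 1.57 upright; 2.2 = leaning on its rubber rests, the end of its travel. Hardly any hinge friction: it falls to whichever side of upright it is on.
- bar_mid (a point): Middle of the leaf's handle bar: round steel, 12 mm thick, 98 clear between the arms of the bow, parallel to the hinge, 184 from the hinge line, 38 clear of the leaf's edge, in the leaf's plane. At jig (0, -104, 72) closed, (0, 188, 221) open. Axes are the leaf's: x along the bar, y to the hinge.
- hinge_mid (a point): Middle of the leaf's hinge line, at jig (0, 80, 72) mm. Axes as the jig's; the leaf turns about x, its bar rising from the -y side and going over to the +y side.
- bolt (a joint): Sprung bolt, m: 0 = home, nose (its foot at jig z 37 mm) 8 mm over the casting's lug, so the casting must not be lifted; drawn back along jig +x, at most 0.016; casting free beyond 0.0095. Spring 4 N at home, 7 N at 12 mm; snaps home if let go. Thumb plate: 6 thick, y -13..13, z 18..62, with an ear on its -y edge flared to +x, out to y -25.
- gap_entry (a point): Entry of the gap between bolt guide and thumb plate, bolt home: mid-gap, on the deck, at the thumb plate's -y edge, jig (70.5, -13, 16) mm. The gap is 9 wide in jig x (66..75), runs right through along jig y, open at both ends, but bridged at its middle by the bolt, whose underside is at z 51; the wedge goes in along jig +y. Axes as the jig's.
- casting: Drilled die-cast housing in the jig: body 120 x 48 x 34 mm, two round bosses on top to 40 high, at each end a lug 12 long, 22 wide, its top 12 above the underside (144 over all). Aluminium, 0.3 to 0.45 kg. Origin: centre of its underside, x along it, z up. Grip it across the 48 at its middle.
- wedge: Hardwood wedge on its narrow edge, 115 long, 32 high, 70 g. Origin: underside of the middle of its head; x to the tip. Head x -22.5..22.5, 21 thick; taper to a tip 5 thick at x 92.5; +y face (y 10.5) flat all along, slope on -y. In place: on the deck, x along jig +y, flat face on the guide, origin near jig (76.5, -30, 16), bolt back 12 mm. Takes 5 to 15 N; friction holds it.
- bin: Open plastic bin, fixed, 240 (x) x 208 (y) x 60 mm high, walls and floor 4 thick. Origin: centre of its underside. The finished casting lies along its x in the -y half; the +y half is free: lay the casting along the bin's x with its origin near (0, 42, 4).
- finished: A finished casting of the same kind and axes, lying in the bin's -y half. Leave it.
- brush: Swarf brush, 170 mm long, lying on the bench; x along it. Leave it.
- mallet: Mallet, 220 mm long, lying on the bench beyond the jig; x along it. Leave it.
- oiler: White oil bottle, 60 mm across, 130 high, standing beyond the jig; origin: centre of its underside. Leave it.
Mind the look-alikes: they are no part of the job. What is shaped like the casting but yellow is not meant.

How it is judged:
By the outcome, as a careful person would: the job done as asked, in the order asked, and still so for the second after the job is handed in, with the robot touching nothing.
It also fails if it takes over 72 s, if anything falls off the work surface, if the arm or the gripper's body presses on something with over 40 N, if the wrist force passes 120 N, or if a joint passes its speed limit or range.

ROBOT

A 6-joint arm with a two-finger parallel gripper is mounted at the origin on the work surface. World frame = base frame: x ahead of the robot, y to its left, z up, the work surface at z = 0. Lengths are in m, angles in rad, forces in N, time in s.
With the tool pointing down it reaches from about 0.275 to 0.75 m from the base axis. Payload 10.2 kg.
Tool frame: the origin (TCP) lies between the finger pads; the fingertips stand 11 mm ahead of it and the grasp point (between the pads) lies 8 mm behind it (manip.tips_ahead is the distance from the TCP to the fingertips, in m); z points along the fingers, y is the line along which they close (so a half turn about z gives the same grasp; the last joint's range is limited). The gripper opens to 88 mm and grips with 3 to 60 N. Pads are 18 mm wide; open, the fingers measure 123 mm over their backs; the gripper's body (75 mm by 187 mm) begins 45 mm behind the grasp point.
Start: joints at [0.924, 0.313, 1.498, -0, 1.331, -0.223], TCP at [0.216, 0.479, 0.222] pointing down, gripper open.
Joint ranges: [-2.94, 2.94], [-0.97, 2.17], [0.19, 2.56], [-1.23, 4.37], [0.02, 3.11], [-2.88, 2.88]. Speed limits (rad/s): [2.39, 2.39, 3.01, 3.14, 3.14, 3.14].

INTERFACE

Orientations are given as a unit quaternion [x, y, z, w].
In Python, from workcell import manip, vision, nets gives the robot as it stands. The module is installed in compiled form; this text tells all that it offers.
- The arm moves only by the tool jog_arm, never from a script. Its argument "rows" is a list of rows, each an object with "gripper": the opening, from 0 (shut) to 1 (fully open); "delta_pos": the shift along the tool's x, y, z in m, a list of three; "turn": the turn, a rotation vector about the tool's x, y, z in rad, a list of three. In form: [{"gripper": gripper, "delta_pos": [x, y, z], "turn": [rx, ry, rz]}, ...]. A call has 1 to 12 rows; each row shifts and turns the commanded pose from where the row before left it, along the tool's axes as they then stand; what a row does not reach is not made up. A row lasts 1/8 s, in which the tool goes at most 62.5 mm and 10.7 degrees, less where a joint would pass 70% of its speed; a pose out of reach is approached as far as the arm can. A call with a gripper value outside its range is refused whole. The fingers move at their own pace and stop on an object; "squeeze" is the grip in N (left out, the last holds). Time passes only in rows, so rows that do not move let the fingers close. It gives the time, the measured TCP pose, the force, the opening and the grip force at its end, in the units of the state.
- manip.state(): the state, without advancing time (a new reading comes with each control period).
- vision.read_camera(name): name is "scene" or "top"; returns the picture (420x560x3 uint8, blue, green, red); there is no depth.
- vision.camera_params(name): a dict with "vertical_fov" (degrees; the focal length in pixels is half the picture's height over the tangent of half this angle, whatever the lens; pixels are square), "cx", "cy" (the principal point, pixels), "world_from_camera" (4x4, takes a point from camera to world coordinates). Camera axes: x right, y down, z forward; pixel columns grow to the right and rows downward; lengths in m; the calibration is good to about 2 mm. A picture is of the moment at which its call begins. camera_params takes no time and is no camera call.
- manip.close_job(): hands the job in; it is judged then, once.
Trained networks look in the newest picture that a camera, given by its name, has taken for a name from the list of things; names that differ only in an ending like _2 or _b are one class to them, and where a whole thing is asked for, a point or a joint stands for the part that bears it (a point fixed in the world has none). Each returns a list of dicts, best first, with "confidence" (0 to 1); they miss things now and then, are a little off and sometimes report something else, mostly with a low value. They report only what shows in the picture. A call takes as long as a camera call. They do not tell look-alikes from the thing itself.
- nets.spot_in(target, camera): "location" ([column, row] in pixels, amid what is visible of it).
- nets.masks_of(target, camera): "mask" (420x560 bool, what is visible of it) and "location" ([column, row] in pixels, amid what is visible of it).
The state is a dict: "time": time; "joint_pos": joint angles; "dq": joint speeds; "joint_torque": joint torques, N m; "eef_pos": TCP position; "ee_rot": TCP orientation; "force": force on the tool from outside, world axes, zero at the start; "torque": the same for the moment, N m; "gripper_width": finger opening in m; "grip_force": force on a finger pad.
Only numpy, scipy, OpenCV 4.12 (cv2) and the standard library are available. Lean on these libraries where they do the work, as an engineer would, in place of code of your own. Each camera call takes 0.05 s, during which the arm holds its last target. There are 200 camera calls.

## Working session

There is one attempt and no reset: what is moved stays moved. The work goes in short steps, Python scripts to look and compute and a tool call to move; the robot and the scene stay as the last step left them, time stands still between calls to the robot, and variables do not carry over. Pictures are saved under pics/ and viewed, at most 10 in all, crops included, and the job is handed in when it is done.

Besides the shell and the picture viewer there is one more tool, called after "Request:" in YAML: its name, and indented under it one key for each argument. jog_arm: Moves the arm, as the interface text tells. Its arguments: {"type":"object","properties":{"rows":{"type":"array"},"squeeze":{"type":"number"}},"required":["rows"]}

```bash
mkdir -p pics; python3 - <<'E'
from workcell import manip, vision, nets
import cv2, numpy as np
for n in ("scene","top"):
    im=vision.read_camera(n); cv2.imwrite(f"pics/{n}0.png",im)
    p=vision.camera_params(n); print(n,p["vertical_fov"],p["cx"],p["cy"],np.round(p["world_from_camera"],4).tolist())
    for t in ("jig","leaf","bar_mid","casting","wedge","bin","gap_entry","hinge_mid"):
        try: print(t,[(np.round(d["location"]).tolist(),round(d["confidence"],2)) for d in nets.spot_in(t,n)][:4])
        except Exception as e: print(t,e)
s=manip.state(); print({k:np.round(v,3).tolist() for k,v in s.items()})
E
```

```text
scene 55.59934487516139 273.8195122914443 212.58133265134768 [[0.8297, 0.48, -0.2849, 0.8244], [0.5582, -0.7101, 0.4291, -0.4416], [0.0036, -0.5151, -0.8571, 0.9578], [0.0, 0.0, 0.0, 1.0]]
jig [([296.0, 207.0], 0.96)]
leaf [([288.0, 203.0], 0.58)]
bar_mid [([288.0, 204.0], 0.64)]
casting [([278.0, 206.0], 0.8), ([248.0, 137.0], 0.68)]
wedge [([327.0, 122.0], 0.85)]
bin [([168.0, 320.0], 0.95)]
gap_entry [([294.0, 208.0], 0.95)]
hinge_mid [([295.0, 210.0], 0.76), ([365.0, 142.0], 0.63)]
top 47.202818955321625 273.00752974137873 216.40802640305645 [[-0.022, -0.9763, 0.2155, 0.2983], [-0.9997, 0.0226, 0.0003, 0.0096], [-0.0052, -0.2154, -0.9765, 1.0961], [0.0, 0.0, 0.0, 1.0]]
jig [([242.0, 208.0], 0.74)]
leaf [([262.0, 205.0], 0.57), ([253.0, 170.0], 0.22)]
bar_mid [([258.0, 203.0], 0.89)]
casting [([265.0, 216.0], 0.84), ([186.0, 331.0], 0.79)]
wedge [([100.0, 256.0], 0.94), ([266.0, 216.0], 0.64)]
bin [([439.0, 239.0], 0.85), ([246.0, 208.0], 0.35)]
gap_entry [([246.0, 207.0], 0.62)]
hinge_mid [([245.0, 208.0], 0.64)]
{'time': 0.9, 'joint_pos': [0.924, 0.313, 1.498, 0.0, 1.331, -0.223], 'dq': [-0.001, 0.002, -0.001, 0.0, 0.0, -0.0], 'joint_torque': [0.001, -40.211, -25.242, 0.069, 0.032, -0.0], 'eef_pos': [0.216, 0.479, 0.222], 'ee_rot': [0.21, 0.978, 0.0, 0.0], 'force': [-0.497, -0.742, 0.697], 'torque': [-0.007, -0.037, -0.011], 'grip_force': 0.0, 'gripper_width': 0.088}
```

```bash
python3 - <<'E'
import cv2
for n in ("scene","top"):
    im=cv2.imread(f"pics/{n}0.png"); cv2.imwrite(f"pics/{n}0b.png",cv2.resize(im,(800,600),interpolation=cv2.INTER_CUBIC))
E
```

```text
(no output)
```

View pics/scene0b.png

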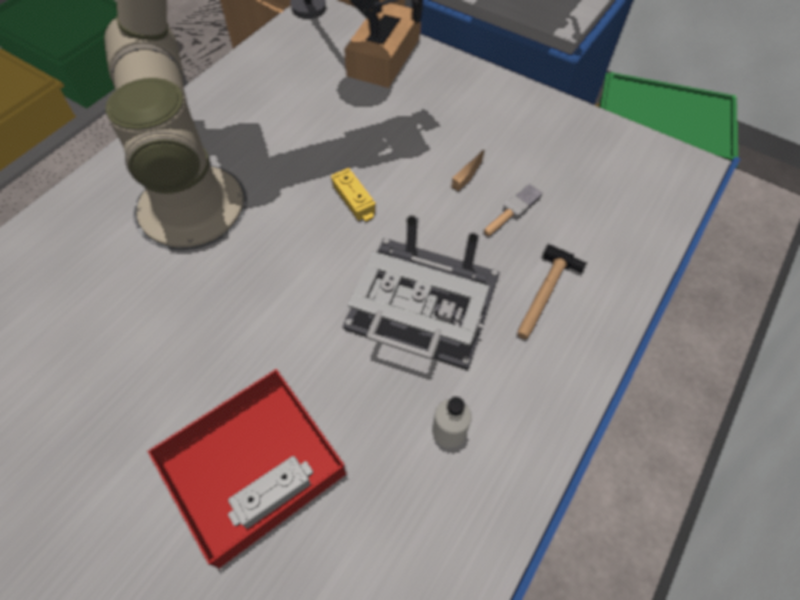

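View pics/top0b.png

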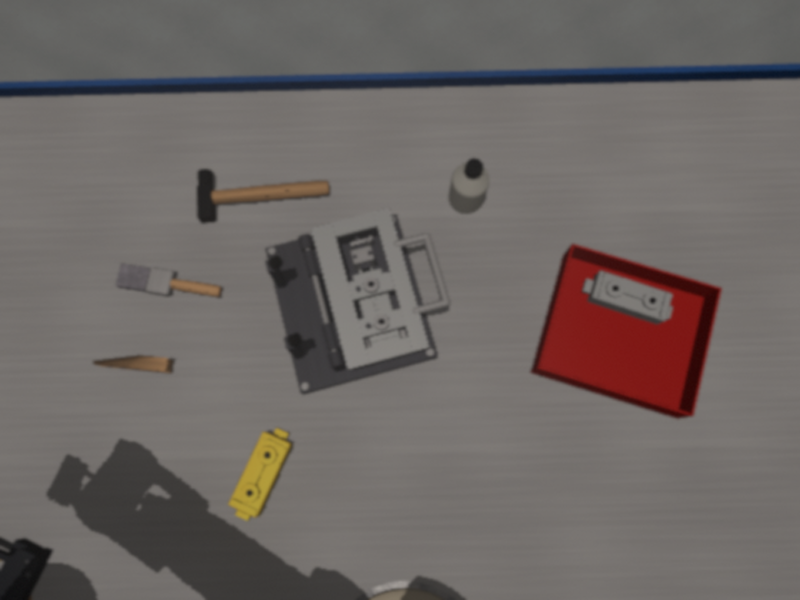

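```bash
cat > h.py <<'E'
import numpy as np, cv2
from scipy.optimize import minimize
from workcell import manip, vision, nets
P={n:vision.camera_params(n) for n in("scene","top")}
def F(n): return 210/np.tan(np.radians(P[n]["vertical_fov"]/2))
def proj(n,X):
    T=np.linalg.inv(P[n]["world_from_camera"]); c=np.asarray(X)@T[:3,:3].T+T[:3,3]
    return np.c_[P[n]["cx"],P[n]["cy"]]+F(n)*c[:,:2]/c[:,2:]
def ray(n,uv,z):
    T=P[n]["world_from_camera"]; d=T[:3,:3]@[(uv[0]-P[n]["cx"])/F(n),(uv[1]-P[n]["cy"])/F(n),1]
    return T[:3,3]+d*(z-T[2,3])/d[2]
def place(pose,X,z0=0):
    c,s=np.cos(pose[2]),np.sin(pose[2]); X=np.asarray(X,float)
    return np.c_[pose[0]+c*X[:,0]-s*X[:,1],pose[1]+s*X[:,0]+c*X[:,1],X[:,2]+z0]
def sample(segs,k=60):
    t=np.linspace(0.03,.97,k)[:,None]
    return np.vstack([np.array(a)*(1-t)+np.array(b)*t for a,b in segs])/1000
def grad(im,s=1.2):
    g=cv2.GaussianBlur(im,(0,0),s).astype(float)
    return np.sqrt(sum(cv2.Sobel(g,cv2.CV_64F,*d)**2 for d in((1,0),(0,1))).max(2))
def fit(pose,segs,ims,z0=0,span=.012):
    X=sample(segs); best=None
    for s in(3,1.0):
        G={n:np.minimum(grad(im,s),np.percentile(grad(im,s),98)) for n,im in ims.items()}
        def cost(p):
            v=0
            for n,g in G.items():
                uv=proj(n,place(p,X,z0)).astype(np.float32)
                v-=cv2.remap(g.astype(np.float32),uv[:,:1],uv[:,1:],cv2.INTER_LINEAR).mean()/g.max()
            return v
        r=[minimize(cost,np.array(pose)+d,method="Nelder-Mead",options=dict(initial_simplex=np.array(pose)+d+np.array([[0,0,0],[.006,0,0],[0,.006,0],[0,0,.03]]),xatol=1e-5,fatol=1e-6)) for d in([0,0,0],[.005,0,0],[-.005,0,0],[0,.005,0],[0,-.005,0],[0,0,.03],[0,0,-.03])]
        b=min(r,key=lambda q:q.fun); pose=b.x
    return pose,b.fun
def rect(x0,x1,y0,y1,z): c=[(x0,y0,z),(x1,y0,z),(x1,y1,z),(x0,y1,z)]; return [(c[i],c[(i+1)%4]) for i in range(4)]
JIG=[s for s in rect(-125,125,-75,150,16)]+rect(-115,115,-60,80,76)+[((-49,-110,72),(49,-110,72)),((-49,-98,72),(49,-98,72))]
BIN=rect(-120,120,-104,104,60)
WED=[((-22.5,10.5,32),(92.5,10.5,32)),((-22.5,-10.5,32),(22.5,-10.5,32)),((22.5,-10.5,32),(92.5,5.5,32)),((-22.5,-10.5,32),(-22.5,10.5,32))]
CAST=rect(-60,60,-24,24,34)
def draw(im,n,pose,segs,z0=0,col=(0,255,0)):
    for a,b in segs:
        uv=proj(n,place(pose,np.array([a,b])/1000,z0)); cv2.line(im,*[tuple(int(round(q*4*16)) for q in p) for p in uv],col,1,cv2.LINE_AA,4)
E
cat > a.py <<'E'
from h import *
ims={n:cv2.imread(f"pics/{n}0.png") for n in P}
k=1/1.42857
def ini(n,a,b,z,flip=0): # origin mid & direction a->b
    A,B=ray(n,np.array(a)*k,z),ray(n,np.array(b)*k,z); return A,B
A,B=ini("top",(303,392),(268,248),.016); d=B-A; yaw=np.arctan2(d[1],d[0])
c=(A+B)/2; j=np.array([c[0]+.15*np.sin(yaw),c[1]-.15*np.cos(yaw),yaw])
A,B=ini("top",(172,364),(93,362),.032); d=B-A; yaw=np.arctan2(d[1],d[0]); w=[*(A+d*22.5/115)[:2],yaw]
q=[ray("top",np.array(p)*k,.06) for p in((572,246),(719,289),(692,416),(533,371))]; c=np.mean(q,0); d=q[0]-q[1]; b=[c[0],c[1],np.arctan2(d[1],d[0])]
print(np.round([j,w,b],4))
res={}
for nm,p,s in(("jig",j,JIG),("wedge",w,WED),("bin",b,BIN)):
    for t in(ims,{"top":ims["top"]},{"scene":ims["scene"]}):
        r=fit(p,s,t); print(nm,list(t),np.round(r[0],4),round(r[1],3)); res.setdefault(nm,r[0])
np.savez("poses",**res)
o=[cv2.resize(ims[n],None,fx=4,fy=4,interpolation=cv2.INTER_CUBIC) for n in("top","scene")]
for im,n in zip(o,("top","scene")):
    for nm,s in(("jig",JIG),("wedge",WED),("bin",BIN)): draw(im,n,res[nm],s)
def crop(im,c,w,h): x,y=[int(v*4) for v in c]; return im[y-h//2:y+h//2,x-w//2:x+w//2]
out=np.zeros((600,800,3),np.uint8)
out[:600,:560]=crop(o[0],(250,210),560,600); out[:200,560:]=crop(o[0],(93,255),240,200)
out[200:400,560:]=crop(o[1],(327,120),240,200)
cv2.imwrite("pics/fit1.png",out)
out=np.vstack([cv2.resize(crop(o[1],(297,210),560,500),(448,400)),]); 
b2=cv2.resize(crop(o[0],(438,231),640,600),(352,330)); z=np.zeros((400,800,3),np.uint8); z[:,:448]=out; z[:330,448:]=b2
cv2.imwrite("pics/fit2.png",z)
E
python3 a.py
```

```text
[[ 0.5615  0.0333  0.2427]
 [ 0.4545  0.3766  1.5227]
 [ 0.4872 -0.3552  1.2452]]
jig ['scene', 'top'] [0.5623 0.0382 0.2446] -1.023
jig ['top'] [0.5608 0.0374 0.2447] -0.507
jig ['scene'] [0.563  0.043  0.2379] -0.564
wedge ['scene', 'top'] [0.457  0.3831 1.4718] -1.463
wedge ['top'] [0.4559 0.3834 1.4508] -0.789
wedge ['scene'] [0.4719 0.3592 1.4387] -0.879
bin ['scene', 'top'] [ 0.4917 -0.3577  1.2405] -1.894
bin ['top'] [ 0.4905 -0.358   1.2399] -0.97
bin ['scene'] [ 0.4928 -0.3571  1.2382] -0.958
```

View pics/fit1.png

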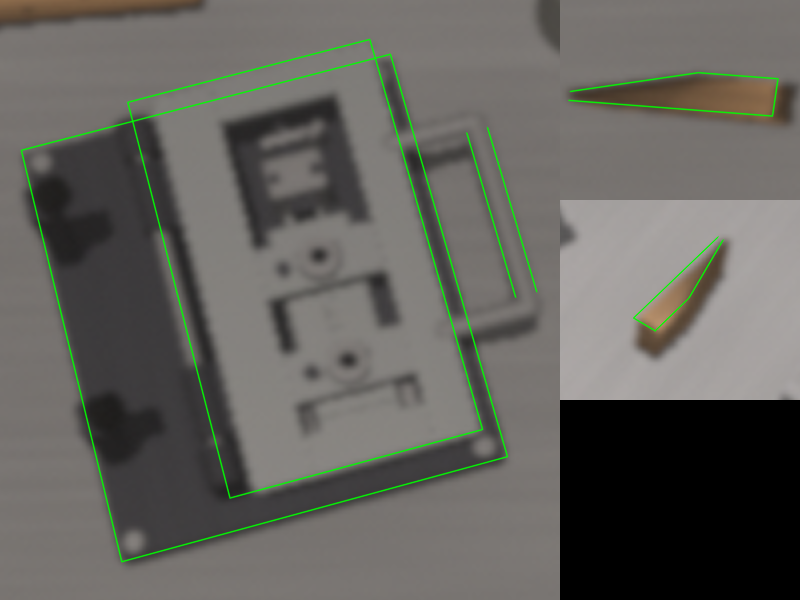

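View pics/fit2.png

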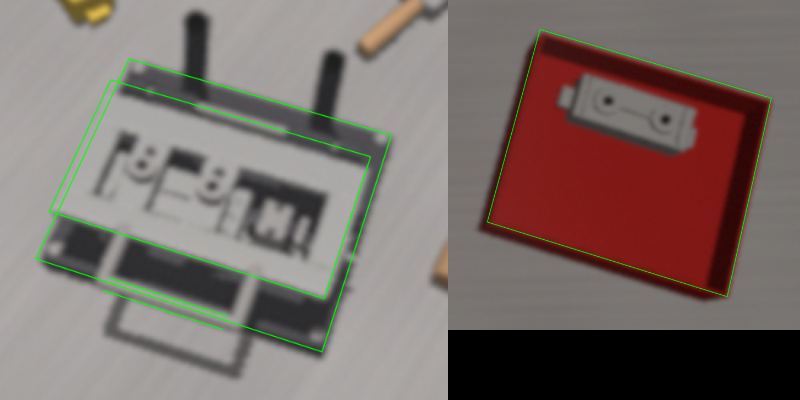

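```bash
cat > b.py <<'E'
from h import *
ims={n:cv2.imread(f"pics/{n}0.png") for n in P}
p=dict(np.load("poses.npz"))
L=rect(-115,115,-60,80,76)
J=rect(-125,125,-75,150,16)+[L[0],L[1],L[3]]+[((-49,-110,72),(49,-110,72)),((-49,-98,72),(49,-98,72))]
for t in(ims,{"top":ims["top"]},{"scene":ims["scene"]}):
    r=fit(p["jig"],J,t); print(list(t),np.round(r[0],4),round(r[1],3))
    if len(t)==2: p["jig"]=r[0]; np.savez("poses",**p)
tool=[]
j=p["jig"]
for nm,X in dict(bar=(0,-104,72),nest=(-30,0,24),wedgein=(76.5,-30,16),open=(0,188,221)).items(): print(nm,np.round(place(j,np.array([X])/1000)[0],4))
print("place",np.round(place(p["bin"],[[0,.042,.004]]),4))
for n in P:
    im=cv2.resize(ims[n],None,fx=8,fy=8,interpolation=cv2.INTER_CUBIC)
    c=proj(n,place(p["wedge"],[[.035,0,.016]]))[0]*8; x,y=c.astype(int); tool.append(im[y-150:y+150,x-400:x+400])
cv2.imwrite("pics/wedge.png",np.vstack(tool))
E
python3 b.py
```

```text
['scene', 'top'] [0.5621 0.039  0.2439] -1.084
['top'] [0.5606 0.0383 0.2464] -0.531
['scene'] [0.5636 0.0396 0.2305] -0.593
bar [ 0.5872 -0.0619  0.072 ]
nest [0.533  0.0318 0.024 ]
wedgein [0.6436 0.0284 0.016 ]
open [0.5167 0.2215 0.221 ]
place [[ 0.452  -0.3441  0.004 ]]
```

View pics/wedge.png

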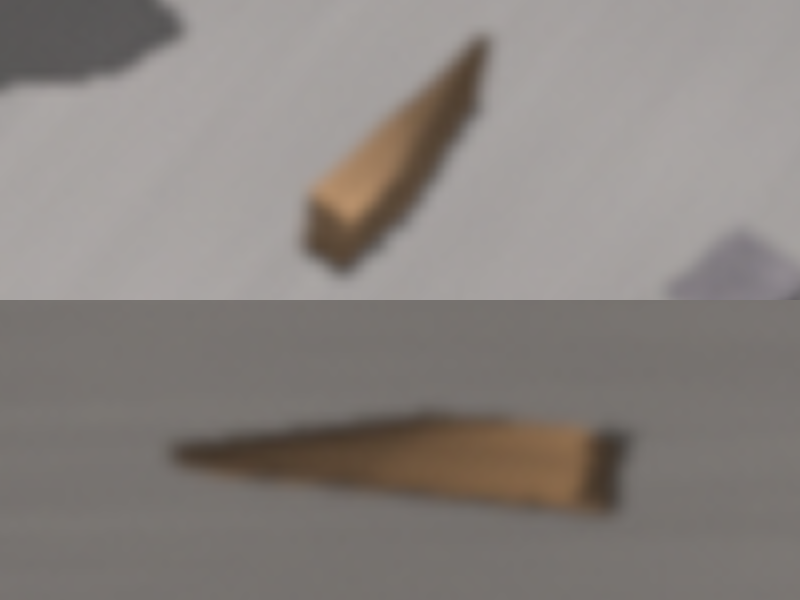

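Request:
jog_arm:
  rows:
    - {"gripper":0.41,"delta_pos":[0,0,0],"turn":[0,0,-0.167]}
    - {"gripper":0.41,"delta_pos":[0,0,0],"turn":[0,0,-0.167]}
    - {"gripper":0.41,"delta_pos":[0,0,0],"turn":[0,0,-0.167]}
    - {"gripper":0.41,"delta_pos":[0,0,0],"turn":[0,0,-0.166]}
    - {"gripper":0.41,"delta_pos":[-0.016,-0.044,0],"turn":[0,0,0]}
    - {"gripper":0.41,"delta_pos":[-0.016,-0.044,0],"turn":[0,0,0]}
    - {"gripper":0.41,"delta_pos":[-0.016,-0.044,0],"turn":[0,0,0]}
    - {"gripper":0.41,"delta_pos":[-0.016,-0.044,0],"turn":[0,0,0]}
    - {"gripper":0.41,"delta_pos":[-0.016,-0.044,0],"turn":[0,0,0]}
    - {"gripper":0.41,"delta_pos":[-0.016,-0.044,0],"turn":[0,0,0]}
    - {"gripper":0.41,"delta_pos":[-0.016,-0.044,0],"turn":[0,0,0]}
    - {"gripper":0.41,"delta_pos":[-0.016,-0.044,0],"turn":[0,0,0]}

```text
time: 2.4
eef_pos: [0.4256, 0.1664, 0.2226]
ee_rot: [-0.121, 0.993, 0.0, 0.0]
force: [0.2, 0.4, 0.0]
gripper_width: 0.0362
grip_force: 0.0
```

```bash
cat > g.py <<'E'
# usage: g.py x y z(TCP target) yawdeg(tool y) -> remaining shift in tool axes, turn
import sys; from h import *; from scipy.spatial.transform import Rotation as R
def rep(x,y,z,yaw):
    s=manip.state(); Q=R.from_quat(s["ee_rot"]).as_matrix(); a=np.radians(yaw)
    T=np.c_[[-np.sin(a),np.cos(a),0],[np.cos(a),np.sin(a),0],[0,0,-1]]; T[:,0]=np.cross(T[:,1],T[:,2])
    d=np.array([x,y,z])-s["eef_pos"]
    print("t",round(s["time"],2),"pos",np.round(s["eef_pos"],4),"yaw",np.round(np.degrees(np.arctan2(Q[1,1],Q[0,1])),2),"tilt",np.round(Q[:,2],3),"F",np.round(s["force"],1),"w",round(s["gripper_width"],4),"g",round(s["grip_force"],1))
    print("shift(now axes)",np.round(Q.T@d,4),"shift(target axes)",np.round(T.T@d,4),"turn",np.round(R.from_matrix(Q.T@T).as_rotvec(),3),"j6",round(s["joint_pos"][5],2))
if __name__=="__main__": rep(*map(float,sys.argv[1:]))
E
python3 g.py .5872 -.0619 .064 103.97
```

```text
t 2.4 pos [0.4256 0.1664 0.2226] yaw 103.93 tilt [ 0.  0. -1.] F [0.2 0.4 0. ] w 0.0362 g 0.0
shift(now axes) [-0.1018 -0.2604  0.1587] shift(target axes) [-0.1017 -0.2605  0.1586] turn [ 0.     0.    -0.001] j6 -1.7
```

Request:
jog_arm:
  rows:
    - {"gripper":0.41,"delta_pos":[-0.017,-0.0434,0],"turn":[0,0,0]}
    - {"gripper":0.41,"delta_pos":[-0.017,-0.0434,0],"turn":[0,0,0]}
    - {"gripper":0.41,"delta_pos":[-0.017,-0.0434,0],"turn":[0,0,0]}
    - {"gripper":0.41,"delta_pos":[-0.017,-0.0434,0],"turn":[0,0,0]}
    - {"gripper":0.41,"delta_pos":[-0.017,-0.0434,0],"turn":[0,0,0]}
    - {"gripper":0.41,"delta_pos":[-0.017,-0.0434,0],"turn":[0,0,0]}
    - {"gripper":0.41,"delta_pos":[0,0,0.025],"turn":[0,0,0]}
    - {"gripper":0.41,"delta_pos":[0,0,0.03],"turn":[0,0,0]}
    - {"gripper":0.41,"delta_pos":[0,0,0.02],"turn":[0,0,0]}
    - {"gripper":0.41,"delta_pos":[0,0,0],"turn":[0,0,0]}
    - {"gripper":0.41,"delta_pos":[0,0,0],"turn":[0,0,0]}

```text
time: 3.78
eef_pos: [0.5871, -0.0606, 0.1485]
ee_rot: [-0.121, 0.993, -0.0, 0.001]
force: [-1.1, 0.7, 0.9]
gripper_width: 0.0363
grip_force: 0.0
```

```bash
python3 g.py .5872 -.0619 .064 103.97; python3 - <<'E'
from h import *
o=[]
s=manip.state()
for n,c in(("top",(290,200)),("scene",(285,225))):
    im=vision.read_camera(n); im=cv2.resize(im,None,fx=4,fy=4,interpolation=cv2.INTER_CUBIC); x,y=c[0]*4,c[1]*4; o.append(im[y-250:y+250,x-200:x+200])
cv2.imwrite("pics/ap.png",np.hstack(o))
E
```

```text
t 3.77 pos [ 0.5871 -0.0606  0.1485] yaw 103.94 tilt [ 0.001 -0.    -1.   ] F [-1.1  0.7  0.9] w 0.0363 g 0.0
shift(now axes) [ 0.0003 -0.0013  0.0845] shift(target axes) [ 0.0002 -0.0013  0.0845] turn [-0.001  0.001 -0.001] j6 -2.12
```

View pics/ap.png

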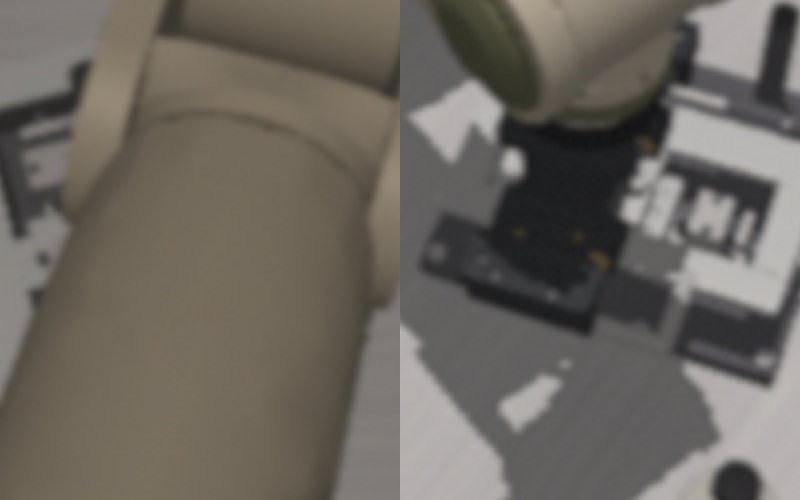

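The gripper hides the bar in both views (the top camera sees only the forearm; scene shows the gripper over the handle). I'll go down and feel.

Request:
jog_arm:
  rows:
    - {"gripper":0.41,"delta_pos":[0,-0.001,0.025],"turn":[0,0,0]}
    - {"gripper":0.41,"delta_pos":[0,0,0.02],"turn":[0,0,0]}
    - {"gripper":0.41,"delta_pos":[0,0,0.015],"turn":[0,0,0]}
    - {"gripper":0.41,"delta_pos":[0,0,0.012],"turn":[0,0,0]}
    - {"gripper":0.41,"delta_pos":[0,0,0.012],"turn":[0,0,0]}
    - {"gripper":0.41,"delta_pos":[0,0,0],"turn":[0,0,0]}
    - {"gripper":0.05,"delta_pos":[0,0,0],"turn":[0,0,0]}
    - {"gripper":0.05,"delta_pos":[0,0,0],"turn":[0,0,0]}
    - {"gripper":0.05,"delta_pos":[0,0,0],"turn":[0,0,0]}
    - {"gripper":0.05,"delta_pos":[0,0,0],"turn":[0,0,0]}
  squeeze: 12

```text
time: 5.12
eef_pos: [0.5869, -0.0614, 0.0636]
ee_rot: [-0.121, 0.993, -0.0, 0.0]
force: [0.5, -0.4, -0.1]
gripper_width: 0.0047
grip_force: 0.0
```

```bash
python3 g.py .5872 -.0619 .064 103.97
```

```text
t 5.12 pos [ 0.5869 -0.0614  0.0636] yaw 103.93 tilt [ 0. -0. -1.] F [ 0.5 -0.4 -0.1] w 0.0047 g 0.0
shift(now axes) [-0.0002 -0.0005 -0.0004] shift(target axes) [-0.0002 -0.0005 -0.0004] turn [-0.     0.    -0.001] j6 -2.12
```

```bash
python3 - <<'E'
from h import *
im=vision.read_camera("scene"); cv2.imwrite("pics/s1.png",im)
im0=cv2.imread("pics/scene0.png")
J=np.load("poses.npz")["jig"]
o=[]
for i,a in enumerate((im,im0)):
    a=cv2.resize(a,None,fx=4,fy=4,interpolation=cv2.INTER_CUBIC)
    if i: draw(a,"scene",J,[((-49,-110,72),(49,-110,72)),((-49,-98,72),(49,-98,72)),((-55,-104,72),(-55,-60,72)),((55,-104,72),(55,-60,72))])
    x,y=280*4,225*4; o.append(a[y-250:y+250,x-200:x+200])
cv2.imwrite("pics/s1c.png",np.hstack(o))
E
```

```text
(no output)
```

View pics/s1c.png

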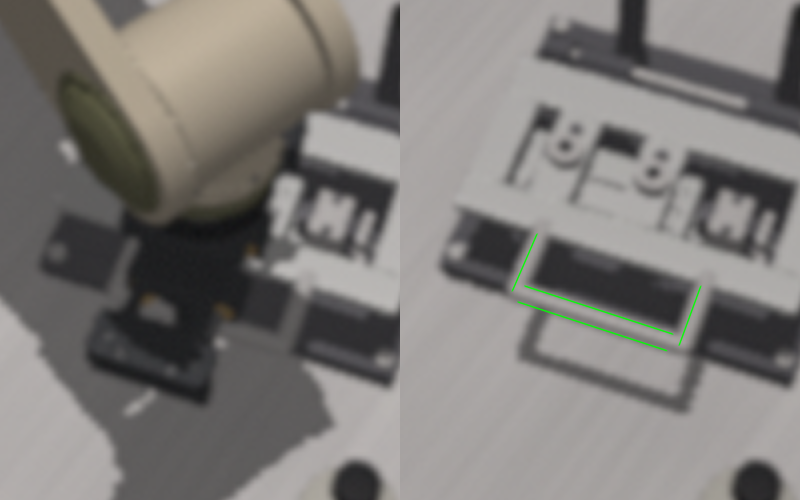

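```bash
python3 - <<'E'
from h import *
from scipy.spatial.transform import Rotation as R
s=manip.state(); Q=R.from_quat(s["ee_rot"]).as_matrix()
X=np.array([[37.5,-93.5,-53],[-37.5,-93.5,-53],[37.5,93.5,-53],[-37.5,93.5,-53],[0,0,0],[0,0,11],[9,-20,11],[-9,-20,11],[0,0,-8]])/1000@Q.T+s["eef_pos"]
uv=proj("scene",X)*4-[280*4-200,225*4-250]; print(np.round(uv))
J=np.load("poses.npz")["jig"]
print("bar ends",np.round(proj("scene",place(J,np.array([[-61,-104,72],[61,-104,72],[0,-104,72]])/1000))*4-[920,650]))
print(s["joint_torque"],s["force"])
for n in P:
  r=nets.masks_of("leaf",n); print(n,[(d["confidence"],d["mask"].sum()) for d in r][:2])
E
```

```text
[[ 79. 398.]
 [202. 440.]
 [189. 142.]
 [303. 176.]
 [194. 323.]
 [194. 331.]
 [170. 353.]
 [197. 362.]
 [194. 317.]]
bar ends [[103. 288.]
 [288. 348.]
 [194. 317.]]
[ 1.35107210e-03 -4.98567760e+01 -2.17638820e+01 -4.58569976e-02
  5.81761531e-02 -3.46233924e-05] [-0.37683135 -0.77376087  0.47696536]
scene [(0.62, np.int64(1472))]
top [(0.57, np.int64(1907)), (0.33, np.int64(22))]
```

Request:
jog_arm:
  rows:
    - {"gripper":0.41,"delta_pos":[0,0,0],"turn":[0,0,0]}
    - {"gripper":0.41,"delta_pos":[0,0,0],"turn":[0,0,0]}
    - {"gripper":0.41,"delta_pos":[0,0,0],"turn":[0,0,0]}

```text
time: 5.65
eef_pos: [0.5869, -0.0614, 0.0634]
ee_rot: [-0.121, 0.993, -0.0, 0.0]
force: [0.9, 0.5, -0.1]
gripper_width: 0.0319
grip_force: 0.0
```

```bash
python3 - <<'E'
from h import *
a=cv2.imread("pics/s1.png"); b=vision.read_camera("scene"); cv2.imwrite("pics/s2.png",b)
d=cv2.absdiff(a,b).max(2); m=d>25; r,c=np.nonzero(m); print(m.sum(), c.min(),c.max(),r.min(),r.max())
up=lambda im:cv2.resize(im,None,fx=8,fy=8,interpolation=cv2.INTER_CUBIC)[1680:2280,1920:2320]
A,B=up(a),up(b)
B=np.clip(B.astype(float)*1.8,0,255).astype(np.uint8); A=np.clip(A.astype(float)*1.8,0,255).astype(np.uint8)
J=np.load("poses.npz")["jig"]
cv2.imwrite("pics/s2c.png",np.hstack([A,B])); print(manip.state()["gripper_width"],manip.state()["force"])
E
```

```text
172 259 300 210 249
0.035813732001938034 [0.27204005 0.03035874 1.00269345]
```

View pics/s2c.png

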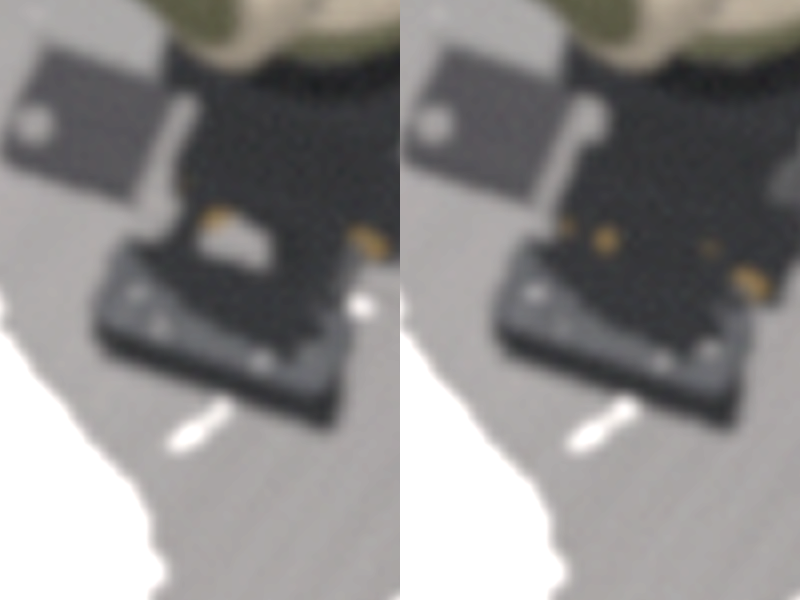

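```bash
python3 - <<'E'
from h import *
print(manip.tips_ahead, [a for a in dir(manip) if a[0]!='_'])
E
```

```text
0.011 ['Unreachable', 'close_job', 'state', 'tips_ahead']
```

Request:
jog_arm:
  rows:
    - {"gripper":0.41,"delta_pos":[0,0,0.004],"turn":[0,0,0]}
    - {"gripper":0.41,"delta_pos":[0,0,0.004],"turn":[0,0,0]}
    - {"gripper":0.41,"delta_pos":[0,0,0.004],"turn":[0,0,0]}
    - {"gripper":0.05,"delta_pos":[0,0,0],"turn":[0,0,0]}
    - {"gripper":0.05,"delta_pos":[0,0,0],"turn":[0,0,0]}
    - {"gripper":0.05,"delta_pos":[0,0,0],"turn":[0,0,0]}
    - {"gripper":0.05,"delta_pos":[0,0,0],"turn":[0,0,0]}

```text
time: 6.58
eef_pos: [0.5869, -0.0614, 0.0515]
ee_rot: [-0.121, 0.993, 0.0, 0.0]
force: [-0.3, 0.3, 0.5]
gripper_width: 0.0113
grip_force: 12.0
```

Request:
jog_arm:
  rows:
    - {"gripper":0.41,"delta_pos":[0,0,0],"turn":[0,0,0]}
    - {"gripper":0.41,"delta_pos":[0,0,0],"turn":[0,0,0]}
    - {"gripper":0.41,"delta_pos":[0,0,0.004],"turn":[0,0,0]}
    - {"gripper":0.41,"delta_pos":[0,0,0.004],"turn":[0,0,0]}
    - {"gripper":0.41,"delta_pos":[0,0,0],"turn":[0,0,0]}
    - {"gripper":0.05,"delta_pos":[0,0,0],"turn":[0,0,0]}
    - {"gripper":0.05,"delta_pos":[0,0,0],"turn":[0,0,0]}
    - {"gripper":0.05,"delta_pos":[0,0,0],"turn":[0,0,0]}
    - {"gripper":0.05,"delta_pos":[0,0,0],"turn":[0,0,0]}

```text
time: 7.7
eef_pos: [0.5869, -0.0614, 0.0435]
ee_rot: [-0.121, 0.993, 0.0, 0.0]
force: [0.1, 1.0, -0.1]
gripper_width: 0.0115
grip_force: 12.0
```

```bash
python3 g.py .5872 -.0619 .064 103.97
```

```text
t 7.7 pos [ 0.5869 -0.0614  0.0435] yaw 103.93 tilt [ 0.  0. -1.] F [ 0.1  1.  -0.1] w 0.0115 g 12.0
shift(now axes) [-0.0002 -0.0006 -0.0205] shift(target axes) [-0.0002 -0.0006 -0.0205] turn [ 0.     0.    -0.001] j6 -2.12
```

```bash
python3 - <<'E'
import numpy as np
th=np.r_[0,np.cumsum([.035]+[.07]*11),.805+np.cumsum([.07]*11),1.575+np.cumsum([.05]*11)]
y=-184*np.cos(th);z=184*np.sin(th)
for i,(a,b,t) in enumerate(zip(np.diff(y),-np.diff(z),th[1:])):print(i,round(t,3),round(a,1),round(b,1))
E
```

```text
0 0.035 0.1 -6.4
1 0.105 0.9 -12.8
2 0.175 1.8 -12.8
3 0.245 2.7 -12.6
4 0.315 3.6 -12.4
5 0.385 4.4 -12.1
6 0.455 5.3 -11.8
7 0.525 6.1 -11.4
8 0.595 6.8 -10.9
9 0.665 7.6 -10.4
10 0.735 8.3 -9.8
11 0.805 9.0 -9.2
12 0.875 9.6 -8.6
13 0.945 10.2 -7.9
14 1.015 10.7 -7.2
15 1.085 11.2 -6.4
16 1.155 11.6 -5.6
17 1.225 12.0 -4.8
18 1.295 12.3 -3.9
19 1.365 12.5 -3.1
20 1.435 12.7 -2.2
21 1.505 12.8 -1.3
22 1.575 12.9 -0.4
23 1.625 9.2 0.3
24 1.675 9.2 0.7
25 1.725 9.1 1.2
26 1.775 9.1 1.6
27 1.825 9.0 2.1
28 1.875 8.8 2.5
29 1.925 8.7 3.0
30 1.975 8.5 3.4
31 2.025 8.4 3.8
32 2.075 8.2 4.2
33 2.125 7.9 4.6
```

First part of the swing, to check that it follows.

Request:
jog_arm:
  rows:
    - {"gripper":0.05,"delta_pos":[0,0.0001,-0.0064],"turn":[0,0,0]}
    - {"gripper":0.05,"delta_pos":[0,0.0009,-0.0128],"turn":[0,0,0]}
    - {"gripper":0.05,"delta_pos":[0,0.0018,-0.0128],"turn":[0,0,0]}
    - {"gripper":0.05,"delta_pos":[0,0.0027,-0.0126],"turn":[0,0,0]}
  squeeze: 15

```text
time: 8.2
eef_pos: [0.5855, -0.0561, 0.0892]
ee_rot: [-0.121, 0.993, -0.0, 0.0]
force: [1.8, -1.1, -3.2]
gripper_width: 0.0113
grip_force: 15.0
```

```bash
python3 g.py .5872 -.0619 .064 103.97
```

```text
t 8.2 pos [ 0.5855 -0.0561  0.0892] yaw 103.93 tilt [ 0. -0. -1.] F [ 1.8 -1.1 -3.2] w 0.0113 g 15.0
shift(now axes) [-0.0002 -0.006   0.0252] shift(target axes) [-0.0002 -0.006   0.0252] turn [-0.001  0.    -0.001] j6 -2.11
```

Request:
jog_arm:
  rows:
    - {"gripper":0.05,"delta_pos":[0,0.0036,-0.0124],"turn":[0,0,0]}
    - {"gripper":0.05,"delta_pos":[0,0.0044,-0.0121],"turn":[0,0,0]}
    - {"gripper":0.05,"delta_pos":[0,0.0053,-0.0118],"turn":[0,0,0]}
    - {"gripper":0.05,"delta_pos":[0,0.0061,-0.0114],"turn":[0,0,0]}
    - {"gripper":0.05,"delta_pos":[0,0.0068,-0.0109],"turn":[0,0,0]}
    - {"gripper":0.05,"delta_pos":[0,0.0076,-0.0104],"turn":[0,0,0]}
    - {"gripper":0.05,"delta_pos":[0,0.0083,-0.0098],"turn":[0,0,0]}
    - {"gripper":0.05,"delta_pos":[0,0.009,-0.0092],"turn":[0,0,0]}

```text
time: 9.2
eef_pos: [0.5738, -0.0084, 0.1786]
ee_rot: [-0.121, 0.993, -0.003, 0.001]
force: [-0.2, -12.0, 7.7]
gripper_width: 0.0114
grip_force: 15.0
```

Request:
jog_arm:
  rows:
    - {"gripper":0.05,"delta_pos":[0,0.0096,-0.0086],"turn":[0,0,0]}
    - {"gripper":0.05,"delta_pos":[0,0.0102,-0.0079],"turn":[0,0,0]}
    - {"gripper":0.05,"delta_pos":[0,0.0107,-0.0072],"turn":[0,0,0]}
    - {"gripper":0.05,"delta_pos":[0,0.0112,-0.0064],"turn":[0,0,0]}
    - {"gripper":0.05,"delta_pos":[0,0.0116,-0.0056],"turn":[0,0,0]}
    - {"gripper":0.05,"delta_pos":[0,0.012,-0.0048],"turn":[0,0,0]}
    - {"gripper":0.05,"delta_pos":[0,0.0123,-0.0039],"turn":[0,0,0]}
    - {"gripper":0.05,"delta_pos":[0,0.0125,-0.0031],"turn":[0,0,0]}
    - {"gripper":0.05,"delta_pos":[0,0.0127,-0.0022],"turn":[0,0,0]}
    - {"gripper":0.05,"delta_pos":[0,0.0128,-0.0013],"turn":[0,0,0]}
    - {"gripper":0.05,"delta_pos":[0,0.0129,-0.0004],"turn":[0,0,0]}

```text
time: 10.58
eef_pos: [0.5421, 0.1191, 0.2282]
ee_rot: [-0.121, 0.993, 0.0, 0.0]
force: [0.8, -0.4, 2.1]
gripper_width: 0.0114
grip_force: 15.0
```

```bash
python3 g.py .5872 -.0619 .064 103.97
```

```text
t 10.57 pos [0.5421 0.1191 0.2282] yaw 103.94 tilt [ 0.001  0.    -1.   ] F [ 0.8 -0.4  2.1] w 0.0114 g 15.0
shift(now axes) [ 0.     -0.1865  0.1642] shift(target axes) [-0.     -0.1865  0.1642] turn [ 0.     0.001 -0.001] j6 -1.81
```

Request:
jog_arm:
  rows:
    - {"gripper":0.05,"delta_pos":[0,0.0092,0.0003],"turn":[0,0,0]}
    - {"gripper":0.05,"delta_pos":[0,0.0092,0.0007],"turn":[0,0,0]}
    - {"gripper":0.05,"delta_pos":[0,0.0091,0.0012],"turn":[0,0,0]}
    - {"gripper":0.05,"delta_pos":[0,0.0091,0.0016],"turn":[0,0,0]}
    - {"gripper":0.05,"delta_pos":[0,0.009,0.0021],"turn":[0,0,0]}
    - {"gripper":0.05,"delta_pos":[0,0.0088,0.0025],"turn":[0,0,0]}
    - {"gripper":0.05,"delta_pos":[0,0.0087,0.003],"turn":[0,0,0]}
    - {"gripper":0.05,"delta_pos":[0,0.0085,0.0034],"turn":[0,0,0]}
    - {"gripper":0.05,"delta_pos":[0,0.0084,0.0038],"turn":[0,0,0]}

```text
time: 11.7
eef_pos: [0.5228, 0.1964, 0.2085]
ee_rot: [-0.121, 0.993, 0.0, -0.0]
force: [1.2, 0.6, -0.5]
gripper_width: 0.0115
grip_force: 15.0
```

```bash
python3 g.py .5167 .2215 .1925 103.97
```

```text
t 11.7 pos [0.5228 0.1964 0.2085] yaw 103.93 tilt [-0. -0. -1.] F [ 1.2  0.6 -0.5] w 0.0115 g 15.0
shift(now axes) [-0.0001  0.0258  0.016 ] shift(target axes) [-0.0002  0.0258  0.016 ] turn [ 0.    -0.    -0.001] j6 -1.66
```

Request:
jog_arm:
  rows:
    - {"gripper":0.05,"delta_pos":[0,0.0042,0.002],"turn":[0,0,0]}
    - {"gripper":0.05,"delta_pos":[0,0.0042,0.0022],"turn":[0,0,0]}
    - {"gripper":0.05,"delta_pos":[0,0.004,0.0024],"turn":[0,0,0]}
    - {"gripper":0.05,"delta_pos":[0,0.004,0.0024],"turn":[0,0,0]}
    - {"gripper":0.05,"delta_pos":[0,0.004,0.0026],"turn":[0,0,0]}
    - {"gripper":0.05,"delta_pos":[0,0.003,0.002],"turn":[0,0,0]}

```text
time: 12.45
eef_pos: [0.5173, 0.2188, 0.195]
ee_rot: [-0.121, 0.993, -0.0, -0.0]
force: [0.5, 0.3, -1.0]
gripper_width: 0.0115
grip_force: 15.0
```

```bash
python3 g.py .5167 .2215 .1925 103.97
```

```text
t 12.45 pos [0.5173 0.2188 0.195 ] yaw 103.94 tilt [-0. -0. -1.] F [ 0.5  0.3 -1. ] w 0.0115 g 15.0
shift(now axes) [-0.0001  0.0027  0.0025] shift(target axes) [-0.0001  0.0027  0.0025] turn [-0.    -0.    -0.001] j6 -1.62
```

Request:
jog_arm:
  rows:
    - {"gripper":0.05,"delta_pos":[0,0.0014,0.001],"turn":[0,0,0]}
    - {"gripper":0.05,"delta_pos":[0,0.0014,0.001],"turn":[0,0,0]}
    - {"gripper":0.05,"delta_pos":[0,0.0014,0.001],"turn":[0,0,0]}
    - {"gripper":0.05,"delta_pos":[0,0.0014,0.001],"turn":[0,0,0]}

```text
time: 12.95
eef_pos: [0.5165, 0.2224, 0.1923]
ee_rot: [-0.121, 0.993, -0.002, 0.0]
force: [-2.9, -14.1, 11.1]
gripper_width: 0.0117
grip_force: 15.0
```

Request:
jog_arm:
  rows:
    - {"gripper":0.05,"delta_pos":[0,0,0],"turn":[0,0,0]}
    - {"gripper":0.4,"delta_pos":[0,0,0],"turn":[0,0,0]}
    - {"gripper":0.4,"delta_pos":[0,0,0],"turn":[0,0,0]}
    - {"gripper":0.4,"delta_pos":[0,0,0],"turn":[0,0,0]}
    - {"gripper":0.4,"delta_pos":[0,0,-0.025],"turn":[0,0,0]}
    - {"gripper":0.5,"delta_pos":[0,0,-0.04],"turn":[0,0,0]}
    - {"gripper":0.5,"delta_pos":[0,0,-0.02],"turn":[0,0,0.175]}
    - {"gripper":0.5,"delta_pos":[0,0,0],"turn":[0,0,0.175]}
    - {"gripper":0.5,"delta_pos":[0,0,0],"turn":[0,0,0.175]}
    - {"gripper":0.5,"delta_pos":[0,0,0],"turn":[0,0,0.175]}
    - {"gripper":0.5,"delta_pos":[0,0,0],"turn":[0,0,0.175]}
    - {"gripper":0.5,"delta_pos":[0,0,0],"turn":[0,0,0.175]}

```text
time: 14.45
eef_pos: [0.516, 0.2242, 0.2761]
ee_rot: [0.395, 0.919, -0.0, -0.0]
force: [0.4, 0.5, 0.2]
gripper_width: 0.0437
grip_force: 0.0
```

Request:
jog_arm:
  rows:
    - {"gripper":0.5,"delta_pos":[0,0,0],"turn":[0,0,0.175]}
    - {"gripper":0.5,"delta_pos":[0,0,0],"turn":[0,0,0.175]}
    - {"gripper":0.5,"delta_pos":[0,0,0],"turn":[0,0,0.175]}
    - {"gripper":0.5,"delta_pos":[0,0,0],"turn":[0,0,0.175]}
    - {"gripper":0.5,"delta_pos":[0,0,0],"turn":[0,0,0.175]}
    - {"gripper":0.5,"delta_pos":[0,0,0],"turn":[0,0,0]}

```text
time: 15.2
eef_pos: [0.516, 0.2241, 0.2761]
ee_rot: [0.745, 0.667, -0.0, -0.0]
force: [-0.2, 0.0, 1.1]
gripper_width: 0.0442
grip_force: 0.0
```

```bash
python3 g.py .4553 .3753 .06 -6.6
```

```text
t 15.2 pos [0.516  0.2241 0.2761] yaw -6.26 tilt [-0.  0. -1.] F [-0.2  0.   1.1] w 0.0442 g 0.0
shift(now axes) [ 0.1436 -0.0767  0.2161] shift(target axes) [ 0.1432 -0.0776  0.2161] turn [-0.    -0.     0.006] j6 0.31
```

Request:
jog_arm:
  rows:
    - {"gripper":0.5,"delta_pos":[0.036,-0.0194,0],"turn":[0,0,0.006]}
    - {"gripper":0.5,"delta_pos":[0.036,-0.0194,0],"turn":[0,0,0]}
    - {"gripper":0.5,"delta_pos":[0.036,-0.0194,0],"turn":[0,0,0]}
    - {"gripper":0.5,"delta_pos":[0.0355,-0.0194,0.03],"turn":[0,0,0]}
    - {"gripper":0.5,"delta_pos":[0,0,0.045],"turn":[0,0,0]}
    - {"gripper":0.5,"delta_pos":[0,0,0.045],"turn":[0,0,0]}
    - {"gripper":0.5,"delta_pos":[0,0,0.045],"turn":[0,0,0]}
    - {"gripper":0.5,"delta_pos":[0,0,0.035],"turn":[0,0,0]}
    - {"gripper":0.5,"delta_pos":[0,0,0.016],"turn":[0,0,0]}
    - {"gripper":0.5,"delta_pos":[0,0,0],"turn":[0,0,0]}

```text
time: 16.45
eef_pos: [0.4554, 0.3755, 0.06]
ee_rot: [0.747, 0.665, -0.0, -0.0]
force: [1.0, 0.3, 0.5]
gripper_width: 0.0441
grip_force: 0.0
```

```bash
python3 g.py .4553 .3753 .03 -6.6; python3 - <<'E'
from h import *
from scipy.spatial.transform import Rotation as R
s=manip.state(); Q=R.from_quat(s["ee_rot"]).as_matrix()
for n in("top","scene"):
    im=vision.read_camera(n); cv2.imwrite(f"pics/w_{n}.png",im)
    X=np.array([[9,22,11],[-9,22,11],[9,-22,11],[-9,-22,11],[9,22,-13],[-9,22,-13],[9,-22,-13],[-9,-22,-13]])/1000@Q.T+s["eef_pos"]
    im=cv2.resize(im,None,fx=6,fy=6,interpolation=cv2.INTER_CUBIC)
    uv=proj(n,X)*6
    for i,p in enumerate(uv): cv2.circle(im,tuple(int(v) for v in p),3,(0,255,0) if i<4 else(0,0,255),-1)
    w=np.load("poses.npz")["wedge"]
    for a,b in WED:
        q=proj(n,place(w,np.array([a,b])/1000))*6; cv2.line(im,*[tuple(int(v) for v in t) for t in q],(255,255,0),1)
    c=uv.mean(0).astype(int); o=im[max(c[1]-250,0):c[1]+250,max(c[0]-200,0):c[0]+200]; o=cv2.resize(o,(400,500)) if o.shape[:2]!=(500,400) else o
    cv2.imwrite(f"pics/wc_{n}.png",o)
cv2.imwrite("pics/wc.png",np.hstack([cv2.imread(f"pics/wc_{n}.png") for n in("top","scene")]))
E
```

```text
t 16.45 pos [0.4554 0.3755 0.06  ] yaw -6.61 tilt [-0.001 -0.    -1.   ] F [1.  0.3 0.5] w 0.0441 g 0.0
shift(now axes) [-0.0002 -0.0001  0.03  ] shift(target axes) [-0.0002 -0.0001  0.03  ] turn [-0.001  0.    -0.   ] j6 0.61
```

View pics/wc.png

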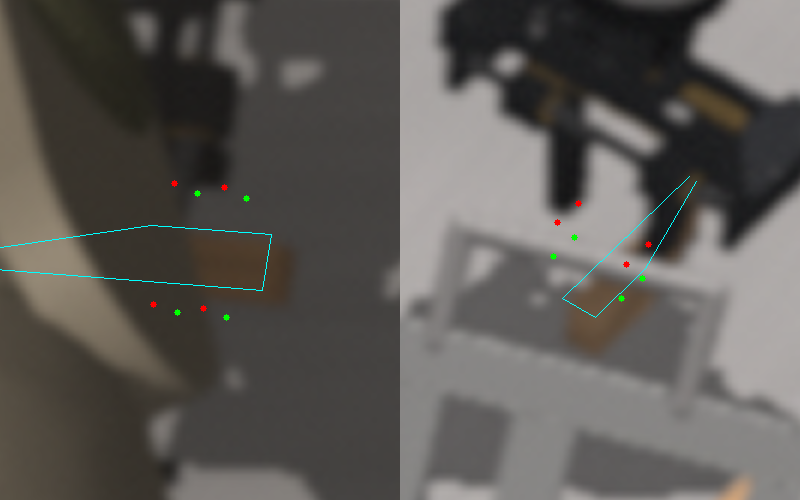

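The fingers sit ~24 mm higher than the stated tip offset (tips seen at (568,210)/(665,260) vs predicted (564,247)/(632,288)), which explains the first miss at the bar; the wedge head is between them. I descend accordingly.

Request:
jog_arm:
  rows:
    - {"gripper":0.5,"delta_pos":[0,0,0.02],"turn":[0,0,0]}
    - {"gripper":0.5,"delta_pos":[0,0,0.015],"turn":[0,0,0]}
    - {"gripper":0.5,"delta_pos":[0,0,0.012],"turn":[0,0,0]}
    - {"gripper":0.5,"delta_pos":[0,0,0.008],"turn":[0,0,0]}
    - {"gripper":0.5,"delta_pos":[0,0,0.003],"turn":[0,0,0]}
    - {"gripper":0.5,"delta_pos":[0,0,0],"turn":[0,0,0]}

```text
time: 17.3
eef_pos: [0.4556, 0.3756, 0.0023]
ee_rot: [0.747, 0.665, 0.0, 0.0]
force: [0.1, -0.1, 0.3]
gripper_width: 0.0441
grip_force: 0.0
```

```bash
python3 g.py .4553 .3753 -.005 -6.6
```

```text
t 17.3 pos [0.4556 0.3756 0.0023] yaw -6.7 tilt [ 0.  0. -1.] F [ 0.1 -0.1  0.3] w 0.0441 g 0.0
shift(now axes) [-0.0003 -0.0002  0.0073] shift(target axes) [-0.0003 -0.0002  0.0073] turn [ 0.    -0.    -0.002] j6 0.61
```

Request:
jog_arm:
  rows:
    - {"gripper":0.5,"delta_pos":[0,0,0.004],"turn":[0,0,0]}
    - {"gripper":0.5,"delta_pos":[0,0,0.003],"turn":[0,0,0]}
    - {"gripper":0.5,"delta_pos":[0,0,0.002],"turn":[0,0,0]}
    - {"gripper":0.5,"delta_pos":[0,0,0],"turn":[0,0,0]}

```text
time: 17.8
eef_pos: [0.4554, 0.3755, -0.0069]
ee_rot: [0.747, 0.665, -0.0, -0.0]
force: [0.5, 0.4, -0.7]
gripper_width: 0.0438
grip_force: 0.0
```

Request:
jog_arm:
  rows:
    - {"gripper":0.5,"delta_pos":[0,0,0.001],"turn":[0,0,0]}
    - {"gripper":0.5,"delta_pos":[0,0,0.001],"turn":[0,0,0]}
    - {"gripper":0.5,"delta_pos":[0,0,0.001],"turn":[0,0,0]}

```text
time: 18.18
eef_pos: [0.4555, 0.3755, -0.0098]
ee_rot: [0.747, 0.665, 0.0, 0.0]
force: [-0.2, -0.5, -0.6]
gripper_width: 0.0438
grip_force: 0.0
```

Request:
jog_arm:
  rows:
    - {"gripper":0.1,"delta_pos":[0,0,0],"turn":[0,0,0]}
    - {"gripper":0.1,"delta_pos":[0,0,0],"turn":[0,0,0]}
    - {"gripper":0.1,"delta_pos":[0,0,0],"turn":[0,0,0]}
    - {"gripper":0.1,"delta_pos":[0,0,0],"turn":[0,0,0]}
  squeeze: 35

```text
time: 18.68
eef_pos: [0.4555, 0.3755, -0.0097]
ee_rot: [0.747, 0.665, 0.0, 0.0]
force: [-0.2, 0.4, 0.1]
gripper_width: 0.0207
grip_force: 35.0
```

```bash
python3 g.py .4553 .3753 -.005 -6.6; python3 - <<'E'
from h import *
ims={n:vision.read_camera(n) for n in P}
for n in ims: cv2.imwrite(f"pics/o_{n}.png",ims[n])
J=np.load("poses.npz")["jig"]
# open jig: base, guide block top, spring bracket top, casting top, posts
S=rect(-125,125,-75,150,16)[:2]+rect(-125,125,-75,150,16)[3:]+rect(43,66,-16,16,67)
C=[tuple(tuple(np.array(q)+[-30,0,24]) for q in s) for s in CAST]
c2,s2=np.cos(2.2),np.sin(2.2)
def leafp(x,r,off): return (x,80-r*c2+off*s2,72+r*s2+off*c2)
for t in(ims,{"top":ims["top"]},{"scene":ims["scene"]}):
    r=fit(J,S+C,t); print(list(t),np.round(r[0],4),round(r[1],3))
E
```

```text
t 18.68 pos [ 0.4555  0.3755 -0.0097] yaw -6.7 tilt [ 0.  0. -1.] F [-0.2  0.4  0.1] w 0.0207 g 35.0
shift(now axes) [-0.0003 -0.0002 -0.0047] shift(target axes) [-0.0003 -0.0002 -0.0047] turn [ 0.    -0.    -0.002] j6 0.61
['scene', 'top'] [0.5621 0.0393 0.2476] -1.495
['top'] [0.5611 0.0391 0.2496] -0.775
['scene'] [0.5636 0.0387 0.232 ] -0.764
```

```bash
python3 - <<'E'
from h import *
P0=dict(np.load("poses.npz")); P0["jig"]=np.array([.5621,.0392,.246]); np.savez("poses",**P0)
J=P0["jig"]
for n in P:
    im=cv2.imread(f"pics/{n}0.png")
r=nets.masks_of("oiler","top"); print([(np.round(d["location"]),d["confidence"]) for d in r])
m=r[0]["mask"]; ys,xs=np.nonzero(m); print(xs.min(),xs.max(),ys.min(),ys.max())
r2=nets.masks_of("oiler","scene"); print([(np.round(d["location"]),d["confidence"]) for d in r2])
# triangulate centroid
def rd(n,uv): a=ray(n,uv,0); o=np.array(P[n]["world_from_camera"])[:3,3]; return o,(a-o)/np.linalg.norm(a-o)
A=np.zeros((3,3));b=np.zeros(3)
for n,l in(("top",r[0]["location"]),("scene",r2[0]["location"])):
    o,d=rd(n,l); M=np.eye(3)-np.outer(d,d); A+=M; b+=M@o
q=np.linalg.solve(A,b); print("oiler",q)
c,s=np.cos(J[2]),np.sin(J[2]); d=q[:2]-J[:2]; print("in jig",c*d[0]+s*d[1],-s*d[0]+c*d[1])
for X in((77.2,-115,0),(77.2,-38,0)): print(X,np.round(place(J,np.array([X])/1000)[0],4))
E
python3 g.py .6653 -.0536 .27 14.1
```

```text
[(array([328., 131.]), 0.8)]
314 342 111 149
[(array([314., 296.]), 0.92), (array([188., 345.]), 0.7), (array([168., 322.]), 0.69)]
oiler [ 0.7299747  -0.12284822  0.04690689]
in jig 0.12335770010848963 -0.19805155725249263
(77.2, -115, 0) [ 0.665  -0.0535  0.    ]
(77.2, -38, 0) [0.6462 0.0211 0.    ]
t 18.88 pos [ 0.4555  0.3755 -0.0097] yaw -6.7 tilt [ 0. -0. -1.] F [ 0.3 -0.1  0.5] w 0.0207 g 35.0
shift(now axes) [-0.4017  0.2584 -0.2797] shift(target axes) [-0.4673  0.0989 -0.2797] turn [ 0.     0.    -0.363] j6 0.61
```

Request:
jog_arm:
  rows:
    - {"gripper":0.1,"delta_pos":[0,0,-0.03],"turn":[0,0,0]}
    - {"gripper":0.1,"delta_pos":[0,0,-0.05],"turn":[0,0,0]}
    - {"gripper":0.1,"delta_pos":[0,0,-0.05],"turn":[0,0,0]}
    - {"gripper":0.1,"delta_pos":[0,0,-0.05],"turn":[0,0,-0.121]}
    - {"gripper":0.1,"delta_pos":[0,0,-0.05],"turn":[0,0,-0.121]}
    - {"gripper":0.1,"delta_pos":[0,0,-0.05],"turn":[0,0,-0.121]}
    - {"gripper":0.1,"delta_pos":[-0.03,0.006,0],"turn":[0,0,0]}
    - {"gripper":0.1,"delta_pos":[-0.042,0.009,0],"turn":[0,0,0]}
    - {"gripper":0.1,"delta_pos":[-0.042,0.009,0],"turn":[0,0,0]}
    - {"gripper":0.1,"delta_pos":[-0.042,0.009,0],"turn":[0,0,0]}
    - {"gripper":0.1,"delta_pos":[-0.042,0.009,0],"turn":[0,0,0]}
    - {"gripper":0.1,"delta_pos":[-0.042,0.009,0],"turn":[0,0,0]}

```text
time: 20.38
eef_pos: [0.5638, 0.1539, 0.2701]
ee_rot: [0.615, 0.789, -0.0, -0.0]
force: [0.6, -1.2, -0.2]
gripper_width: 0.0208
grip_force: 35.0
```

Request:
jog_arm:
  rows:
    - {"gripper":0.1,"delta_pos":[-0.042,0.009,0],"turn":[0,0,0]}
    - {"gripper":0.1,"delta_pos":[-0.042,0.009,0],"turn":[0,0,0]}
    - {"gripper":0.1,"delta_pos":[-0.042,0.009,0],"turn":[0,0,0]}
    - {"gripper":0.1,"delta_pos":[-0.042,0.009,0],"turn":[0,0,0]}
    - {"gripper":0.1,"delta_pos":[-0.042,0.009,0.03],"turn":[0,0,0]}
    - {"gripper":0.1,"delta_pos":[-0.015,0.003,0.05],"turn":[0,0,0]}
    - {"gripper":0.1,"delta_pos":[0,0,0.05],"turn":[0,0,0]}
    - {"gripper":0.1,"delta_pos":[0,0,0.05],"turn":[0,0,0]}
    - {"gripper":0.1,"delta_pos":[0,0,0.02],"turn":[0,0,0]}
    - {"gripper":0.1,"delta_pos":[0,0,0],"turn":[0,0,0]}
    - {"gripper":0.1,"delta_pos":[0,0,0],"turn":[0,0,0]}

```text
time: 21.75
eef_pos: [0.6654, -0.0515, 0.0716]
ee_rot: [0.615, 0.789, 0.0, 0.001]
force: [-0.3, -0.3, -0.4]
gripper_width: 0.0208
grip_force: 35.0
```

```bash
python3 g.py .665 -.0535 .0073 14.1; python3 - <<'E'
from h import *
for n in P:
    im=vision.read_camera(n); cv2.imwrite(f"pics/i_{n}.png",im)
J=np.load("poses.npz")["jig"]
n="scene"; im=cv2.imread("pics/i_scene.png"); k=8
im=cv2.resize(im,None,fx=k,fy=k,interpolation=cv2.INTER_CUBIC)
def dr(J,segs,col,z0=0):
    for a,b in segs:
        q=proj(n,place(J,np.array([a,b])/1000,z0))*k; cv2.line(im,*[tuple(int(v) for v in t) for t in q],col,1)
dr(J,rect(43,66,-16,16,67),(0,255,0)); dr(J,rect(75,81,-13,13,62),(0,0,255))
s=manip.state()
w=(s["eef_pos"][0],s["eef_pos"][1],J[2]+np.pi/2)
sh=[tuple(tuple(np.array(q)+[8,0,0]) for q in e) for e in WED]
dr(w,sh,(255,255,0),s["eef_pos"][2]+.0097)
c=(proj(n,place(J,[[.07,-.04,.06]]))[0]*k).astype(int)
cv2.imwrite("pics/ic.png",im[c[1]-300:c[1]+300,c[0]-400:c[0]+400])
E
```

```text
t 21.75 pos [ 0.6654 -0.0515  0.0716] yaw 14.1 tilt [ 0.002 -0.001 -1.   ] F [-0.3 -0.3 -0.4] w 0.0208 g 35.0
shift(now axes) [-0.0018 -0.0009  0.0643] shift(target axes) [-0.0019 -0.0008  0.0643] turn [ 0.002  0.001 -0.   ] j6 -0.5
```

View pics/ic.png

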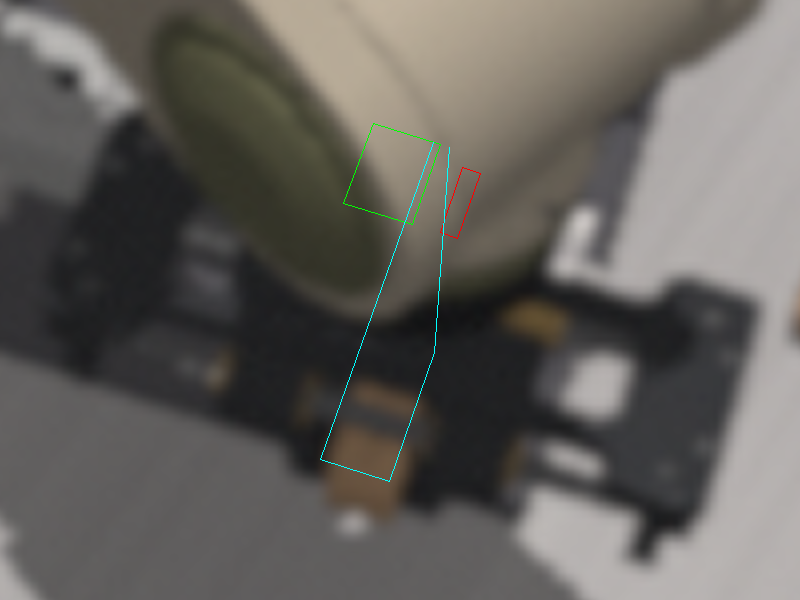

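The wedge's head shows at (370,440) between the fingers, about where predicted; the gap itself is hidden by the wrist. I'll lower to just above the deck and feel the way in.

Request:
jog_arm:
  rows:
    - {"gripper":0.1,"delta_pos":[-0.0018,0.0007,0.02],"turn":[0,0,0]}
    - {"gripper":0.1,"delta_pos":[0,0,0.02],"turn":[0,0,0]}
    - {"gripper":0.1,"delta_pos":[0,0,0.014],"turn":[0,0,0]}
    - {"gripper":0.1,"delta_pos":[0,0,0.007],"turn":[0,0,0]}
    - {"gripper":0.1,"delta_pos":[0,0,0.002],"turn":[0,0,0]}
    - {"gripper":0.1,"delta_pos":[0,0,0],"turn":[0,0,0]}

```text
time: 22.6
eef_pos: [0.6661, -0.053, 0.0076]
ee_rot: [0.615, 0.789, 0.0, 0.0]
force: [-0.7, 0.2, -1.5]
gripper_width: 0.0208
grip_force: 35.0
```

```bash
python3 g.py .6665 -.0531 .0073 14.1
```

```text
t 22.6 pos [ 0.6661 -0.053   0.0076] yaw 14.09 tilt [ 0.001 -0.    -1.   ] F [-0.7  0.2 -1.5] w 0.0208 g 35.0
shift(now axes) [-0.0002  0.0004  0.0003] shift(target axes) [-0.0002  0.0004  0.0003] turn [ 0.001  0.    -0.   ] j6 -0.5
```

Request:
jog_arm:
  rows:
    - {"gripper":0.1,"delta_pos":[0.003,0,0],"turn":[0,0,0]}
    - {"gripper":0.1,"delta_pos":[0.003,0,0],"turn":[0,0,0]}
    - {"gripper":0.1,"delta_pos":[0.003,0,0],"turn":[0,0,0]}
    - {"gripper":0.1,"delta_pos":[0.003,0,0],"turn":[0,0,0]}

```text
time: 23.1
eef_pos: [0.6626, -0.0415, 0.0072]
ee_rot: [0.615, 0.789, -0.001, -0.0]
force: [-2.1, -3.8, -0.6]
gripper_width: 0.0205
grip_force: 35.0
```

Request:
jog_arm:
  rows:
    - {"gripper":0.1,"delta_pos":[0.003,0,0],"turn":[0,0,0]}
    - {"gripper":0.1,"delta_pos":[0.003,0,0],"turn":[0,0,0]}
    - {"gripper":0.1,"delta_pos":[0.003,0,0],"turn":[0,0,0]}
    - {"gripper":0.1,"delta_pos":[0.003,0,0],"turn":[0,0,0]}

```text
time: 23.6
eef_pos: [0.6595, -0.0303, 0.007]
ee_rot: [0.615, 0.789, -0.001, -0.0]
force: [-3.3, -5.4, -0.4]
gripper_width: 0.021
grip_force: 35.0
```

```bash
python3 g.py .6476 .0215 .0073 14.1
```

```text
t 23.6 pos [ 0.6595 -0.0303  0.007 ] yaw 14.12 tilt [-0.001 -0.001 -1.   ] F [-3.3 -5.4 -0.4] w 0.021 g 35.0
shift(now axes) [ 0.0531  0.0011 -0.0004] shift(target axes) [ 0.0531  0.0011 -0.0003] turn [-0.002  0.001  0.   ] j6 -0.47
```

Request:
jog_arm:
  rows:
    - {"gripper":0.1,"delta_pos":[0.003,-0.001,0],"turn":[0,0,0]}
    - {"gripper":0.1,"delta_pos":[0.003,-0.0005,0],"turn":[0,0,0]}

```text
time: 23.85
eef_pos: [0.6569, -0.025, 0.0071]
ee_rot: [0.615, 0.789, -0.001, 0.0]
force: [-0.8, -6.4, -1.1]
gripper_width: 0.0208
grip_force: 35.0
```

Request:
jog_arm:
  rows:
    - {"gripper":0.1,"delta_pos":[0.003,0,0],"turn":[0,0,0]}
    - {"gripper":0.1,"delta_pos":[0.003,0,0],"turn":[0,0,0]}
    - {"gripper":0.1,"delta_pos":[0.003,0,0],"turn":[0,0,0]}

```text
time: 24.22
eef_pos: [0.6548, -0.0164, 0.0072]
ee_rot: [0.615, 0.788, -0.001, 0.0]
force: [-2.3, -6.0, -1.1]
gripper_width: 0.0204
grip_force: 35.0
```

Request:
jog_arm:
  rows:
    - {"gripper":0.1,"delta_pos":[0.003,0,0],"turn":[0,0,0]}
    - {"gripper":0.1,"delta_pos":[0.003,0,0],"turn":[0,0,0]}
    - {"gripper":0.1,"delta_pos":[0.003,0,0],"turn":[0,0,0]}
    - {"gripper":0.1,"delta_pos":[0.003,0,0],"turn":[0,0,0]}
    - {"gripper":0.1,"delta_pos":[0.003,0,0],"turn":[0,0,0]}

```text
time: 24.85
eef_pos: [0.6511, -0.002, 0.0072]
ee_rot: [0.615, 0.788, -0.001, 0.0]
force: [-1.5, -7.6, -0.1]
gripper_width: 0.0208
grip_force: 35.0
```

Request:
jog_arm:
  rows:
    - {"gripper":0.1,"delta_pos":[0.003,0,0],"turn":[0,0,0]}
    - {"gripper":0.1,"delta_pos":[0.003,0,0],"turn":[0,0,0]}
    - {"gripper":0.1,"delta_pos":[0.003,0,0],"turn":[0,0,0]}
    - {"gripper":0.1,"delta_pos":[0.003,0,0],"turn":[0,0,0]}

```text
time: 25.35
eef_pos: [0.6482, 0.0095, 0.0072]
ee_rot: [0.615, 0.788, -0.001, 0.0]
force: [-2.3, -8.6, -0.9]
gripper_width: 0.021
grip_force: 35.0
```

```bash
python3 g.py .6454 .0209 .0073 14.1
```

```text
t 25.35 pos [0.6482 0.0095 0.0072] yaw 14.08 tilt [-0.    -0.002 -1.   ] F [-2.3 -8.6 -0.9] w 0.021 g 35.0
shift(now axes) [ 0.0118  0.0001 -0.0001] shift(target axes) [ 0.0118  0.0001 -0.0001] turn [-0.001  0.002 -0.   ] j6 -0.41
```

Request:
jog_arm:
  rows:
    - {"gripper":0.1,"delta_pos":[0.0025,0,0],"turn":[0,0,0]}
    - {"gripper":0.1,"delta_pos":[0.0025,0,0],"turn":[0,0,0]}

```text
time: 25.6
eef_pos: [0.647, 0.0142, 0.0072]
ee_rot: [0.615, 0.788, -0.001, 0.001]
force: [-1.6, -7.4, -1.3]
gripper_width: 0.0209
grip_force: 35.0
```

Request:
jog_arm:
  rows:
    - {"gripper":0.1,"delta_pos":[0.0025,0,0],"turn":[0,0,0]}
    - {"gripper":0.1,"delta_pos":[0.002,0,0],"turn":[0,0,0]}

```text
time: 25.85
eef_pos: [0.6457, 0.0191, 0.0071]
ee_rot: [0.615, 0.788, -0.001, 0.0]
force: [-3.3, -7.4, -0.4]
gripper_width: 0.0205
grip_force: 35.0
```

Request:
jog_arm:
  rows:
    - {"gripper":0.1,"delta_pos":[0.002,0,0],"turn":[0,0,0]}
    - {"gripper":0.1,"delta_pos":[0,0,0],"turn":[0,0,0]}

```text
time: 26.1
eef_pos: [0.6452, 0.0212, 0.0071]
ee_rot: [0.615, 0.788, -0.001, -0.0]
force: [-2.7, -5.9, -1.2]
gripper_width: 0.0209
grip_force: 35.0
```

```bash
python3 g.py .6454 .0209 .0073 14.1
```

```text
t 26.1 pos [0.6452 0.0212 0.0071] yaw 14.08 tilt [-0.001 -0.001 -1.   ] F [-2.7 -5.9 -1.2] w 0.0209 g 35.0
shift(now axes) [-0.0004  0.0001 -0.0002] shift(target axes) [-0.0004  0.0001 -0.0002] turn [-0.001  0.001 -0.   ] j6 -0.39
```

Request:
jog_arm:
  rows:
    - {"gripper":0.1,"delta_pos":[0.002,-0.0003,0],"turn":[0,0,0]}
    - {"gripper":0.1,"delta_pos":[0,0,0],"turn":[0,0,0]}

```text
time: 26.35
eef_pos: [0.6448, 0.0229, 0.0073]
ee_rot: [0.615, 0.788, -0.0, 0.0]
force: [-0.9, -5.2, -1.1]
gripper_width: 0.0205
grip_force: 35.0
```

Request:
jog_arm:
  rows:
    - {"gripper":0.32,"delta_pos":[0,0,0],"turn":[0,0,0]}
    - {"gripper":0.32,"delta_pos":[0,0,0],"turn":[0,0,0]}
    - {"gripper":0.32,"delta_pos":[0,0,-0.01],"turn":[0,0,0]}
    - {"gripper":0.32,"delta_pos":[0,0,-0.03],"turn":[0,0,0]}
    - {"gripper":0.32,"delta_pos":[0,0,-0.05],"turn":[0,0,0]}
    - {"gripper":0.32,"delta_pos":[0,0,-0.05],"turn":[0,0,0]}
    - {"gripper":0.8,"delta_pos":[-0.04,-0.02,-0.02],"turn":[0,0,0.175]}
    - {"gripper":0.8,"delta_pos":[-0.04,-0.02,0],"turn":[0,0,0.175]}
    - {"gripper":0.8,"delta_pos":[-0.04,-0.03,0],"turn":[0,0,0.175]}
    - {"gripper":0.8,"delta_pos":[-0.03,-0.04,0],"turn":[0,0,0.175]}
    - {"gripper":0.8,"delta_pos":[-0.02,0.04,0],"turn":[0,0,0.175]}
    - {"gripper":0.8,"delta_pos":[0,0.05,0],"turn":[0,0,0.175]}

```text
time: 27.85
eef_pos: [0.605, -0.1818, 0.169]
ee_rot: [0.929, 0.371, 0.001, 0.001]
force: [0.6, -0.1, 1.7]
gripper_width: 0.0703
grip_force: 0.0
```

```bash
python3 g.py .533 .0319 .12 -76; cat > v.py <<'E'
from h import *
ims={n:vision.read_camera(n) for n in P}
for n in ims: cv2.imwrite(f"pics/v_{n}.png",ims[n])
J=np.load("poses.npz")["jig"]
k=8
# 1D profile along jig x through thumb plate top (z62) at y=-10..10, for both cameras, before (o_) and after (v_)
xs=np.arange(60,125,1.)
for n in P:
    for f in("o_","v_"):
        im=cv2.cvtColor(cv2.imread(f"pics/{f}{n}.png"),cv2.COLOR_BGR2GRAY).astype(np.float32)
        pr=[]
        for y in(8,10,12):
            uv=proj(n,place(J,np.c_[xs,np.full_like(xs,y),np.full_like(xs,62)]/1000)).astype(np.float32)
            pr.append(cv2.remap(im,uv[:,:1],uv[:,1:],cv2.INTER_CUBIC)[:,0])
        print(n,f,np.mean(pr,0)[::3].astype(int))
E
python3 v.py
```

```text
t 27.85 pos [ 0.605  -0.1818  0.169 ] yaw -46.46 tilt [ 0.002 -0.001 -1.   ] F [ 0.6 -0.1  1.7] w 0.0703 g 0.0
shift(now axes) [ 0.095  -0.2046  0.0488] shift(target axes) [-0.0182 -0.2248  0.049 ] turn [ 0.001 -0.001  0.516] j6 0.33
scene o_ [161 163 143 106  88 111 140 135 104  86  83  84  83  84  84  84  94 130
 168 170 129  90]
scene v_ [163 167 148 116 103 101  93  81  84 116 146 137 103  86  84  85  96 132
 171 174 132  92]
top o_ [117 123 106  75  74 106 115  87  65  60  61  60  58  59  60  78 120 144
 149 138 129 127]
top v_ [113 119 106  82  69  62  56  57  71 101 108  82  60  57  58  75 115 140
 144 133 124 122]
```

Request:
jog_arm:
  rows:
    - {"gripper":0.8,"delta_pos":[0,0,0],"turn":[0,0,0.172]}
    - {"gripper":0.8,"delta_pos":[0,0,0],"turn":[0,0,0.172]}
    - {"gripper":0.8,"delta_pos":[0,0,0],"turn":[0,0,0.172]}
    - {"gripper":0.8,"delta_pos":[-0.003,-0.037,0],"turn":[0,0,0]}
    - {"gripper":0.8,"delta_pos":[-0.003,-0.037,0],"turn":[0,0,0]}
    - {"gripper":0.8,"delta_pos":[-0.003,-0.037,0],"turn":[0,0,0]}
    - {"gripper":0.8,"delta_pos":[-0.003,-0.038,0],"turn":[0,0,0]}
    - {"gripper":0.8,"delta_pos":[-0.003,-0.038,0],"turn":[0,0,0]}
    - {"gripper":0.8,"delta_pos":[-0.003,-0.038,0],"turn":[0,0,0]}
    - {"gripper":0.8,"delta_pos":[0,0,0.04],"turn":[0,0,0]}
    - {"gripper":0.8,"delta_pos":[0,0,0.04],"turn":[0,0,0]}
    - {"gripper":0.8,"delta_pos":[0,0,0],"turn":[0,0,0]}

```text
time: 29.45
eef_pos: [0.5299, 0.0334, 0.086]
ee_rot: [0.992, 0.126, -0.002, -0.001]
force: [-0.8, -0.1, -0.2]
gripper_width: 0.0704
grip_force: 0.0
```

```bash
python3 g.py .533 .0319 .025 -75.9; python3 - <<'E'
from h import *
J=np.load("poses.npz")["jig"]; ims={n:cv2.imread(f"pics/v_{n}.png") for n in P}
p0=[*place(J,[[-.03,0,0]])[0][:2],J[2]]
for t in(ims,{"top":ims["top"]},{"scene":ims["scene"]}):
    r=fit(p0,CAST,t,.024); print(np.round(p0,4),np.round(r[0],4),round(r[1],3))
E
```

```text
t 29.45 pos [0.5299 0.0334 0.086 ] yaw -75.56 tilt [-0.004  0.001 -1.   ] F [-0.8 -0.1 -0.2] w 0.0704 g 0.0
shift(now axes) [0.0029 0.0024 0.0609] shift(target axes) [0.0026 0.0022 0.061 ] turn [-0.002  0.004  0.006] j6 1.16
[0.533  0.0319 0.246 ] [0.5336 0.0325 0.2403] -1.138
[0.533  0.0319 0.246 ] [0.534  0.0326 0.2415] -0.749
[0.533  0.0319 0.246 ] [0.5695 0.041  0.2204] -0.509
```

Request:
jog_arm:
  rows:
    - {"gripper":0.8,"delta_pos":[0.003,0.002,0.015],"turn":[0,0,0.004]}
    - {"gripper":0.8,"delta_pos":[0,0,0.015],"turn":[0,0,0]}
    - {"gripper":0.8,"delta_pos":[0,0,0.015],"turn":[0,0,0]}
    - {"gripper":0.8,"delta_pos":[0,0,0.012],"turn":[0,0,0]}
    - {"gripper":0.8,"delta_pos":[0,0,0.004],"turn":[0,0,0]}
    - {"gripper":0.8,"delta_pos":[0,0,0],"turn":[0,0,0]}

```text
time: 30.2
eef_pos: [0.535, 0.0316, 0.0261]
ee_rot: [0.992, 0.123, -0.0, -0.0]
force: [0.4, 0.2, -0.8]
gripper_width: 0.0704
grip_force: 0.0
```

```bash
python3 g.py .5333 .0321 .025 -75.9
```

```text
t 30.2 pos [0.535  0.0316 0.0261] yaw -75.86 tilt [-0.  0. -1.] F [ 0.4  0.2 -0.8] w 0.0704 g 0.0
shift(now axes) [-0.0016 -0.0009  0.0011] shift(target axes) [-0.0016 -0.0009  0.0011] turn [-0.     0.     0.001] j6 1.16
```

Request:
jog_arm:
  rows:
    - {"gripper":0.8,"delta_pos":[-0.0015,-0.001,0.001],"turn":[0,0,0]}
    - {"gripper":0.4,"delta_pos":[0,0,0],"turn":[0,0,0]}
    - {"gripper":0.4,"delta_pos":[0,0,0],"turn":[0,0,0]}
    - {"gripper":0.4,"delta_pos":[0,0,0],"turn":[0,0,0]}
    - {"gripper":0.4,"delta_pos":[0,0,0],"turn":[0,0,0]}
  squeeze: 40

```text
time: 30.82
eef_pos: [0.5334, 0.0322, 0.0254]
ee_rot: [0.992, 0.123, 0.0, -0.0]
force: [-0.8, 1.1, 2.2]
gripper_width: 0.0476
grip_force: 40.0
```

Request:
jog_arm:
  rows:
    - {"gripper":0.4,"delta_pos":[0,0,-0.003],"turn":[0,0,0]}
    - {"gripper":0.4,"delta_pos":[0,0,-0.004],"turn":[0,0,0]}

```text
time: 31.08
eef_pos: [0.533, 0.0322, 0.0321]
ee_rot: [0.992, 0.123, -0.0, -0.0]
force: [0.7, -0.3, -4.0]
gripper_width: 0.0473
grip_force: 40.0
```

Request:
jog_arm:
  rows:
    - {"gripper":0.4,"delta_pos":[0,0,-0.015],"turn":[0,0,0]}
    - {"gripper":0.4,"delta_pos":[0,0,-0.025],"turn":[0,0,0]}
    - {"gripper":0.4,"delta_pos":[0,0,-0.035],"turn":[0,0,0]}
    - {"gripper":0.4,"delta_pos":[0,0,-0.035],"turn":[0,0,0]}
    - {"gripper":0.4,"delta_pos":[0,0.02,0],"turn":[0,0,0]}
    - {"gripper":0.4,"delta_pos":[0,0.035,0],"turn":[0,0,0]}
    - {"gripper":0.4,"delta_pos":[0,0.035,0],"turn":[0,0,-0.166]}
    - {"gripper":0.4,"delta_pos":[0,0.035,0],"turn":[0,0,-0.166]}
    - {"gripper":0.4,"delta_pos":[0,0,0],"turn":[0,0,-0.166]}
    - {"gripper":0.4,"delta_pos":[0,0,0],"turn":[0,0,-0.166]}
    - {"gripper":0.4,"delta_pos":[0,0,0],"turn":[0,0,-0.166]}
    - {"gripper":0.4,"delta_pos":[0,0,0],"turn":[0,0,-0.165]}

```text
time: 32.58
eef_pos: [0.5687, -0.0881, 0.1408]
ee_rot: [0.812, 0.584, -0.001, -0.001]
force: [0.5, 0.0, -3.0]
gripper_width: 0.0475
grip_force: 40.0
```

```bash
python3 g.py .452 -.3441 .0064 -18.93
```

```text
t 32.58 pos [ 0.5687 -0.0881  0.1408] yaw -18.58 tilt [-0.002  0.001 -1.   ] F [ 0.5  0.  -3. ] w 0.0475 g 40.0
shift(now axes) [-0.2798 -0.0288  0.1345] shift(target axes) [-0.28   -0.0274  0.1344] turn [-0.002  0.     0.006] j6 -0.03
```

Request:
jog_arm:
  rows:
    - {"gripper":0.4,"delta_pos":[-0.03,-0.003,0],"turn":[0,0,0.005]}
    - {"gripper":0.4,"delta_pos":[-0.042,-0.004,0],"turn":[0,0,0]}
    - {"gripper":0.4,"delta_pos":[-0.042,-0.004,0],"turn":[0,0,0]}
    - {"gripper":0.4,"delta_pos":[-0.042,-0.004,0],"turn":[0,0,0]}
    - {"gripper":0.4,"delta_pos":[-0.042,-0.004,0],"turn":[0,0,0]}
    - {"gripper":0.4,"delta_pos":[-0.042,-0.004,0],"turn":[0,0,0]}
    - {"gripper":0.4,"delta_pos":[-0.04,-0.004,0],"turn":[0,0,0]}
    - {"gripper":0.4,"delta_pos":[0,0,0.02],"turn":[0,0,0]}
    - {"gripper":0.4,"delta_pos":[0,0,0.02],"turn":[0,0,0]}
    - {"gripper":0.4,"delta_pos":[0,0,0],"turn":[0,0,0]}
    - {"gripper":0.4,"delta_pos":[0,0,0],"turn":[0,0,0]}

```text
time: 33.95
eef_pos: [0.4521, -0.3433, 0.1025]
ee_rot: [0.815, 0.58, -0.0, 0.0]
force: [-0.1, 0.2, -3.6]
gripper_width: 0.0477
grip_force: 40.0
```

```bash
python3 g.py .452 -.3441 .0064 -18.93
```

```text
t 33.95 pos [ 0.4521 -0.3433  0.1025] yaw -19.15 tilt [ 0. -0. -1.] F [-0.1  0.2 -3.6] w 0.0477 g 40.0
shift(now axes) [-0.0007  0.0002  0.0961] shift(target axes) [-0.0007  0.0002  0.0961] turn [ 0.     0.    -0.004] j6 -0.52
```

Request:
jog_arm:
  rows:
    - {"gripper":0.4,"delta_pos":[0,0,0.02],"turn":[0,0,-0.003]}
    - {"gripper":0.4,"delta_pos":[0,0,0.025],"turn":[0,0,0]}
    - {"gripper":0.4,"delta_pos":[0,0,0.02],"turn":[0,0,0]}
    - {"gripper":0.4,"delta_pos":[0,0,0.015],"turn":[0,0,0]}
    - {"gripper":0.4,"delta_pos":[0,0,0.008],"turn":[0,0,0]}
    - {"gripper":0.4,"delta_pos":[0,0,0.004],"turn":[0,0,0]}
    - {"gripper":0.4,"delta_pos":[0,0,0.002],"turn":[0,0,0]}
    - {"gripper":0.4,"delta_pos":[0,0,0],"turn":[0,0,0]}

```text
time: 34.95
eef_pos: [0.4523, -0.343, 0.0085]
ee_rot: [0.814, 0.581, 0.0, 0.0]
force: [0.3, 0.7, -3.5]
gripper_width: 0.0477
grip_force: 40.0
```

Request:
jog_arm:
  rows:
    - {"gripper":0.4,"delta_pos":[0,0,0.001],"turn":[0,0,0]}
    - {"gripper":0.4,"delta_pos":[0,0,0.001],"turn":[0,0,0]}

```text
time: 35.2
eef_pos: [0.4523, -0.3429, 0.0064]
ee_rot: [0.814, 0.581, 0.0, 0.0]
force: [0.7, 0.5, -3.6]
gripper_width: 0.0477
grip_force: 40.0
```

Request:
jog_arm:
  rows:
    - {"gripper":0.4,"delta_pos":[0,0,0.0007],"turn":[0,0,0]}
    - {"gripper":0.4,"delta_pos":[0,0,0.0007],"turn":[0,0,0]}

```text
time: 35.45
eef_pos: [0.4522, -0.3429, 0.0054]
ee_rot: [0.814, 0.581, -0.0, 0.0]
force: [-3.2, 3.4, 8.6]
gripper_width: 0.0476
grip_force: 40.0
```

Request:
jog_arm:
  rows:
    - {"gripper":0.4,"delta_pos":[0,0,0.0005],"turn":[0,0,0]}
    - {"gripper":0.4,"delta_pos":[0,0,0],"turn":[0,0,0]}

```text
time: 35.7
eef_pos: [0.4522, -0.3429, 0.0054]
ee_rot: [0.814, 0.581, -0.0, 0.0]
force: [-3.8, 3.2, 9.6]
gripper_width: 0.0475
grip_force: 40.0
```

Request:
jog_arm:
  rows:
    - {"gripper":0.65,"delta_pos":[0,0,-0.0005],"turn":[0,0,0]}
    - {"gripper":0.65,"delta_pos":[0,0,0],"turn":[0,0,0]}
    - {"gripper":0.65,"delta_pos":[0,0,0],"turn":[0,0,0]}
    - {"gripper":0.65,"delta_pos":[0,0,-0.015],"turn":[0,0,0]}
    - {"gripper":0.65,"delta_pos":[0,0,-0.04],"turn":[0,0,0]}
    - {"gripper":0.65,"delta_pos":[0,0,-0.05],"turn":[0,0,0]}
    - {"gripper":0.65,"delta_pos":[0,0,-0.05],"turn":[0,0,0]}
    - {"gripper":0.65,"delta_pos":[0,-0.05,-0.03],"turn":[0,0,0]}
    - {"gripper":0.65,"delta_pos":[0,-0.05,0],"turn":[0,0,0]}
    - {"gripper":0.65,"delta_pos":[0,-0.03,0],"turn":[0,0,0]}
    - {"gripper":0.65,"delta_pos":[0,0,0],"turn":[0,0,0]}

```text
time: 37.08
eef_pos: [0.3283, -0.3004, 0.1911]
ee_rot: [0.814, 0.58, -0.0, 0.001]
force: [0.1, 0.4, 1.1]
gripper_width: 0.0571
grip_force: 0.0
```

```bash
python3 v.py; python3 - <<'E'
from h import *
P0=np.load("poses.npz"); B=P0["bin"]; ims={n:cv2.imread(f"pics/v_{n}.png") for n in P}
p0=[*place(B,[[0,.042,0]])[0][:2],B[2]]
r=fit(p0,CAST,ims,.004); print(np.round(p0,4),np.round(r[0],4),round(r[1],3))
for t in("casting","finished","leaf","wedge"):
    for n in P: print(t,n,[(np.round(d["location"]).tolist(),round(d["confidence"],2)) for d in nets.spot_in(t,n)][:4])
J=P0["jig"]
print("bar open px",[np.round(proj(n,place(J,np.array([[0,188,221]])/1000))) for n in P],"wedge px",[np.round(proj(n,place(J,np.array([[76.5,-30,48]])/1000))) for n in P])
s=manip.state(); print(s["time"],s["eef_pos"],s["force"])
E
```

```text
scene o_ [161 163 143 106  88 111 140 135 104  86  83  84  83  84  84  84  94 130
 168 170 129  90]
scene v_ [169 172 151 120 106 104  96  83  85 119 150 141 106  88  87  88 100 136
 176 178 136  95]
top o_ [117 123 106  75  74 106 115  87  65  60  61  60  58  59  60  78 120 144
 149 138 129 127]
top v_ [118 124 111  87  73  64  58  60  73 106 113  86  63  59  60  78 121 145
 151 139 130 128]
[ 0.452  -0.3441  1.2405] [ 0.454  -0.3397  1.2513] -1.399
casting scene [([164.0, 308.0], 0.78), ([250.0, 138.0], 0.7), ([304.0, 154.0], 0.67), ([365.0, 141.0], 0.34)]
casting top [([188.0, 312.0], 0.76), ([427.0, 248.0], 0.58), ([110.0, 197.0], 0.53)]
finished scene [([187.0, 345.0], 0.68)]
finished top [([440.0, 206.0], 0.87)]
leaf scene [([308.0, 153.0], 0.68)]
leaf top [([200.0, 211.0], 0.92), ([428.0, 247.0], 0.7)]
wedge scene [([316.0, 229.0], 0.74)]
wedge top [([260.0, 173.0], 0.85)]
bar open px [array([[318., 118.]]), array([[160., 206.]])] wedge px [array([[316., 231.]]), array([[264., 168.]])]
37.575 [ 0.32945362 -0.30059732  0.18969356] [-0.21956883 -0.14128738 -0.6288426 ]
```

```bash
python3 - <<'E'
import cv2,numpy as np
for n in("scene","top"):
    for f in(f"{n}0",f"v_{n}"):
        h=cv2.cvtColor(cv2.imread(f"pics/{f}.png"),cv2.COLOR_BGR2HSV); m=cv2.inRange(h,(20,120,80),(35,255,255)); m[:, :90]=0
        r,c=np.nonzero(m); print(f,len(r),np.median(c),np.median(r),r.min(),r.max())
from workcell import manip
print(manip.close_job())
E
```

```text
scene0 589 248.0 136.0 118 154
v_scene 575 248.0 136.0 119 219
top0 1393 182.0 332.0 300 363
v_top 451 187.0 313.0 300 330
the job is handed in; nothing more can be done
None
```

I handed the job in at about 37.6 s. The leaf is open on its rests, the wedge holds the bolt about 12 mm back, and the casting lies flat beside the finished one. The final pictures agree with that, and the lowering and pushing forces I read stayed under about 20 N.

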